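Lock the shaft sander's cover with its quarter-turn stud and restart it

TASK

Close up the shaft sander: stand the T-handled locking stud upright, nose down, in the keyhole of its service cover and let go of it, then with a fresh grip line its keys up with the slot, push it down against the spring and turn it a quarter turn clockwise so that it locks. Then restart the machine by pressing the long white bar along its front at the middle, so that both ends go well down together, and let it come up again. Leave the cup, the jar and the scissors where they are.

Things in the scene. Friction and masses are not known exactly. Their poses are not given: they have to be found in the camera images.
- sander: Green bench sander for arrow shafts, fixed to the bench, cabinet 280 x 300 x 80 mm. Origin: middle of its footprint on the bench; x to its rear, y to its left, z up; yaw varies by 15 degrees. Motor, disc and rest stand on its rear (local x above 50 mm), up to 185 mm high. Its middle is closed by a hinged aluminium cover, lying shut, top 85 mm above the bench.
- keyhole (a point): Centre of the keyhole, on the top face of its brass plate (64 mm square, on the cover), 97 mm above the bench. Axes as the sander. A 19 mm round hole crossed by a slot 46 mm long, 13 mm wide, along the sander's x (front to rear). A fixed plate under it has the same hole, grooved along y below. With its keys across the slot the stud stands here by itself, nose 26 mm in, leaning a few degrees.
- keyplate (a joint): How far the sprung keyhole plate is pressed down (m): 0 up, 0.007 at the bottom; 5.4 N to start, 13.8 N at the bottom. The stud's collar presses it; once locked the stud keeps it about 0.002 down.
- stud: Locking stud, 143 mm long, about 220 g, lying flat on the bench right of the sander, its axis 15 mm up, T-handle roughly towards the robot (its nose points ahead and up to 45 degrees left). Own x runs along the axis from nose to T-handle, y along the T-handle and keys, z across. Origin: on the axis at the underside of the collar (30 mm diameter, x 0 to 6 mm). Centre of mass near x = 30 mm.
- stud_nose (a point): Tip of the nose, on the stud's axis 52.5 mm from its origin (x = -52.5). The nose is round, 16.6 mm diameter, 26 mm long up to the keys (x = -26.5), its first 9 mm tapered from 7 mm.
- stud_keys (a point): Middle of the cross key (two keys in line), on the axis at x = -23 mm: 40 mm long along y, 9 mm thick (z), 7 mm high (x -26.5 to -19.5). Within about 5 degrees of the slot's direction it drops through until the collar meets the plate (origin 97 mm above the bench); push 7 mm farther, to the bottom, and it can turn clockwise seen from above, not the other way, to a stop a quarter turn on.
- stud_shank (a point): Middle of the square grey shank, 20 x 20 mm, x 6 to 72 mm; this point is on the axis at x = 39 mm.
- stud_handle (a point): Middle of the orange T-handle, on the axis at x = 81 mm: 80 mm long along y, 30 mm thick (z), 18 mm high (x 72 to 90). When the turned stud is let go the spring lifts it into the groove and it is locked: T-handle along the sander's y, origin about 95 mm above the bench.
- cover (a joint): Hinge of the service cover: 0 shut, grows as it opens (rad).
- restart_bar (a joint): How far the middle of the restart bar is pressed down (m): 0 up, 0.008 at the stop; 3 N to start, 7 N at the stop. Springs back. The bar tips sideways when pressed off its middle (6.4 N m per rad); within some 20 mm of the middle both ends go down almost evenly.
- bar_middle (a point): Middle of the top face of the restart bar, 54 mm above the bench when up. The bar is white, 26 mm wide and 190 mm long along the sander's y, with a dark dash at its middle; it lies on a low apron in front of the cabinet, its axis 25 mm from the cabinet's front face.
- bar_left (a point): Top face of the restart bar near its left end, 90 mm from the middle; 54 mm above the bench when up.
- bar_right (a point): Top face of the restart bar near its right end, 90 mm from the middle; 54 mm above the bench when up.
- cup: Blue plastic cup, 76 mm wide, 88 mm high, standing beside the sander's rear, left or right; origin under its centre.
- jar: Green glass jar with a dark cap, 68 mm wide, 110 mm high, standing on the side where the cup is not; origin under its centre.
- scissors: Scissors with red handles lying flat on the bench, 190 mm long, left of the sander; origin under the pivot, x towards the tips.
Not all that is in view belongs to the job. There is more than one size of the stud; the one meant has the size given above.

How it is judged:
On the way, in this order (a step that is already met when the one before it is completed fails the run):
1. the stud stands upright by itself with its nose in the keyhole, let go (angle between stud's own x axis and vertical below 0.25 rad and horizontal distance between stud_nose and keyhole below 0.01 m and z of stud_nose in the frame of keyhole below -0.015 m and contact force between the fingers and stud below 0.3 N), for 0.2 s.
2. the stud is pushed in and turned a quarter turn, its keys locked under the plate (angle between stud's own x axis and vertical below 0.15 rad and horizontal distance between stud_nose and keyhole below 0.008 m and z of stud in the frame of keyhole below 0.0005 m and angle between the y axis of stud and the y axis of keyhole, either way round below 0.25 rad), for 0.2 s.
3. with the stud locked, both ends of the restart bar are down together, at least 4 mm of 8 (height (world z) of each of bar_left, bar_right below 0.05 m and angle between the y axis of stud and the y axis of keyhole, either way round below 0.25 rad), for 0.1 s.
At the end, for the whole second after the job is handed in: Stud locked and at rest: upright within 0.15 rad, nose within 8 mm of the keyhole axis, origin no higher than the relaxed keyhole plate (+0.5 mm), keys within 0.25 rad of the sander's y; cover shut (under 0.03 rad); restart bar up again (within 1.5 mm) (all of step 2 and linear speed of stud below 0.02 m/s and value of joint cover below 0.03 rad and value of joint restart_bar below 0.0015 m); the robot touches nothing.
It fails at once if the cup is moved more than 40 mm (distance of cup from where it was at the start of the episode above 0.04 m).
It fails at once if the jar is moved more than 40 mm (distance of jar from where it was at the start of the episode above 0.04 m).
It fails at once if the scissors are moved more than 40 mm (distance of scissors from where it was at the start of the episode above 0.04 m).
It also fails if it takes over 69 s, if anything falls off the work surface, if the arm or the gripper's body presses on something with over 40 N, if the wrist force passes 120 N, or if a joint passes its speed limit or range.

ROBOT

A 7-joint arm with a two-finger parallel gripper is mounted at the origin on the work surface. World frame = base frame: x ahead of the robot, y to its left, z up, the work surface at z = 0. Lengths are in m, angles in rad, forces in N, time in s.
With the tool pointing down it reaches from about 0.425 to 0.95 m from the base axis. Payload 16.7 kg.
Tool frame: the origin (TCP) lies at the very end of the fingers, on their centre line; the grasp point (between the pads) lies 19 mm behind it (tcp_to_grasp is the distance from the TCP to the grasp point, in m); y points along the fingers, z is the direction in which the jaws open and shut, and the axes are right-handed (so a half turn about y gives the same grasp; the last joint's range is limited). The gripper opens to 94 mm and grips with 3 to 60 N. Pads are 16 mm wide; open, the fingers measure 119 mm over their backs; the gripper's body (75 mm by 177 mm) begins 78 mm behind the grasp point.
Start: joints at [-1.431, 0.426, 0.074, 1.606, -0.034, 1.111, -0.067], TCP at [0.192, 0.647, 0.205] pointing down, gripper open.
Joint ranges: [-2.85, 2.85], [-0.5, 2.14], [-1.23, 1.37], [0.21, 2.46], [-1.02, 4.16], [0.16, 2.05], [-2.73, 2.73]. Speed limits (rad/s): [1.89, 1.89, 2.39, 2.39, 3.01, 3.01, 3.01].

INTERFACE

Orientations are given as a rotation vector (axis times angle).
In Python, from rig import state, capture, close_job, tcp_to_grasp gives the robot as it stands. The module is installed in compiled form; this text tells all that it offers.
- The arm moves only by the tool play_rows, never from a script. Its argument "increments" is one flat list of numbers, 4 for each row, row after row: the shift along the tool's x, y, z in mm, then the turn about the tool's y in degrees. In form: [tx, ty, tz, spin, tx, ty, tz, spin, ...]. A call has 1 to 8 rows; each row shifts and turns the pose as measured when the row begins, along the tool's axes as they then stand; what a row does not reach is not made up. A row lasts 1/8 s, in which the tool goes at most 62.5 mm and 10.7 degrees, less where a joint would pass 70% of its speed; a pose out of reach is approached as far as the arm can. A call with a gripper value outside its range is refused whole. "hand" is the finger opening in mm, from 0 to 94, set as the call begins (left out, the last holds). The fingers move at their own pace and stop on an object; the grip force is fixed at half the most. Time passes only in rows, so rows that do not move let the fingers close. It gives the time, the measured TCP pose, the force and the opening at its end, in the units of the state.
- state(): the state, without advancing time (a new reading comes with each control period).
- capture(name): name is "scene" or "top" or "wrist"; returns a dict with "frame" (420x560x3 uint8, blue, green, red), "fovy" (degrees; the focal length in pixels is half the picture's height over the tangent of half this angle, whatever the lens; pixels are square), "cx", "cy" (the principal point, pixels), "R" (3x3) and "t" (3): a world point X has camera coordinates R X + t; the wrist camera has in their place "tool_from_camera" (4x4, takes a point from camera to tool coordinates, whose origin is the TCP and whose axes are the tool frame's). Camera axes: x right, y down, z forward; pixel columns grow to the right and rows downward; lengths in m; the calibration is good to about 2 mm. A picture is of the moment at which its call begins: read the wrist's pose just before it. There is no depth.
- close_job(): hands the job in, once; it reports no verdict.
The state is a dict: "time_s": time; "joints": joint angles; "qd": joint speeds; "joint_torque": joint torques, N m; "ee_pos": TCP position; "orientation": TCP orientation; "wrist_force": force on the tool from outside, world axes, zero at the start; "ft_torque": the same for the moment, N m; "gripper_width": opening from 0.0 (shut) to 1.0 (fully open).
Only numpy, scipy, OpenCV 4.12 (cv2) and the standard library are available. Lean on these libraries where they do the work, as an engineer would, in place of code of your own. Each camera call takes 0.05 s, during which the arm holds its last target.

## Working session

There is one attempt and no reset: what is moved stays moved. The work goes in short steps, Python scripts to look and compute and a tool call to move; the robot and the scene stay as the last step left them, time stands still between calls to the robot, and variables do not carry over. Pictures are saved under pics/ and viewed, and the job is handed in when it is done.

Besides the shell and the picture viewer there is one more tool, called after "Request:" as name(argument=value, ...) on one line, values as JSON. play_rows: Moves the arm, as the interface text tells. Its arguments: {"type":"object","properties":{"increments":{"type":"array"},"hand":{"type":"number"}},"required":["increments"]}

```bash
mkdir -p pics; ls
cat > h.py <<'E'
import numpy as np, cv2
from rig import state, capture, tcp_to_grasp
from scipy.spatial.transform import Rotation as Ro
def grab(n,save=None):
    s=state(); c=capture(n)
    if save: cv2.imwrite('pics/'+save+'.png',c['frame'])
    f=210/np.tan(np.radians(c['fovy'])/2)
    if n=='wrist':
        T=np.array(c['tool_from_camera']); Rt=Ro.from_rotvec(s['orientation']).as_matrix()
        Rc=Rt@T[:3,:3]; o=Rt@T[:3,3]+np.array(s['ee_pos'])
    else:
        R=np.array(c['R']);Rc=R.T;o=-R.T@np.array(c['t'])
    return dict(img=c['frame'],f=f,cx=c['cx'],cy=c['cy'],Rc=Rc,o=o)
def ray(c,u,v):
    d=c['Rc']@np.array([(u-c['cx'])/c['f'],(v-c['cy'])/c['f'],1.]);return c['o'],d/np.linalg.norm(d)
def onz(c,u,v,z):
    o,d=ray(c,u,v);return o+d*(z-o[2])/d[2]
def proj(c,X):
    p=c['Rc'].T@(np.array(X)-c['o']);return np.array([c['cx']+c['f']*p[0]/p[2],c['cy']+c['f']*p[1]/p[2]])
E
python3 - <<'E'
from h import *
np.set_printoptions(precision=4,suppress=True)
s=state();print(s);print(tcp_to_grasp)
print(Ro.from_rotvec(s['orientation']).as_matrix())
for n in('scene','top','wrist'):
    c=grab(n,n+'0');print(n,c['f'],c['cx'],c['cy'],c['o'],c['Rc'])
E
```

```text
pics
{'time_s': 0.0, 'joints': array([-1.4315,  0.4268,  0.0738,  1.6066, -0.0341,  1.1108, -0.0671]), 'qd': array([-0.0004,  0.0009,  0.0001,  0.    ,  0.0011, -0.0016,  0.0019]), 'joint_torque': array([  0.0001, -93.5833,   3.6667, -45.4192,  -0.0488,   0.0201,
         0.0001]), 'ee_pos': array([0.1921, 0.6466, 0.2047]), 'orientation': array([-1.5602,  0.2268, -0.2266]), 'wrist_force': array([-0.1051, -0.5159, -0.2119]), 'ft_torque': array([-0.0883, -0.0287, -0.017 ]), 'gripper_width': 0.9977893452926601}
0.0188
[[ 0.9586 -0.0003  0.2848]
 [-0.2848 -0.0013  0.9586]
 [ 0.0001 -1.     -0.0014]]
scene 419.539610784172 279.32674843316266 203.95407366672015 [ 1.1715 -0.0066  0.8911] [[-0.0286  0.7812 -0.6237]
 [ 0.9996  0.024  -0.0159]
 [ 0.0025 -0.6239 -0.7815]]
top 495.3051275455978 280.56947736782564 216.8113021414292 [ 0.3719 -0.0244  1.2338] [[ 0.0033 -0.9903  0.1387]
 [-1.     -0.0031  0.0012]
 [-0.0008 -0.1387 -0.9903]]
wrist 298.685001866482 279.5126714724878 211.27421763053772 [0.1197 0.6679 0.3831] [[ 0.2857  0.9252  0.2499]
 [ 0.9583 -0.2758 -0.0746]
 [-0.0001  0.2608 -0.9654]]
```

View pics/top0.png

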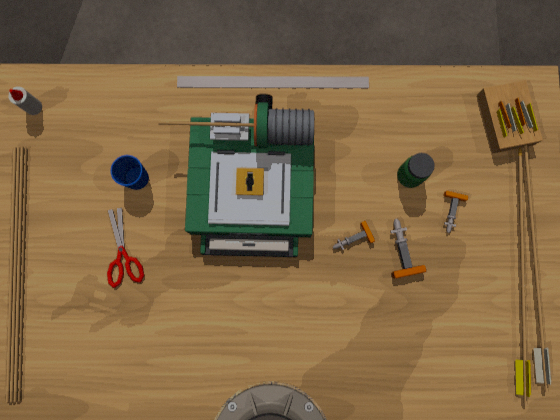

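View pics/scene0.png

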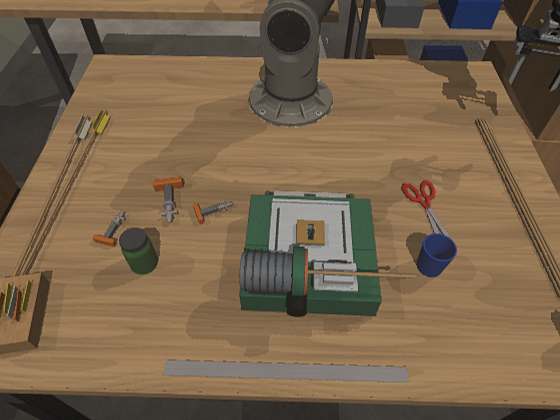

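View pics/wrist0.png

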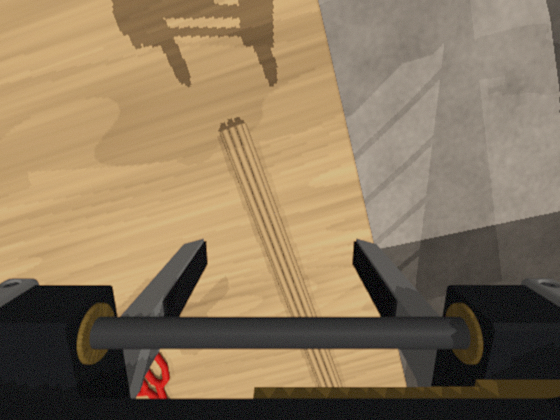

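Candidates in the top view: A (367,235), orange handle with its nose to the left; B (408,272), handle towards the robot and nose ahead at (397,225); C (456,196), a small one. I'll measure all three to choose, and crop B.

Run:
```python
from h import *
np.set_printoptions(precision=4,suppress=True)
c=grab('top');s=grab('scene')
for k,(cc) in (('top',c),('scene',s)):
    hsv=cv2.cvtColor(cc['img'],cv2.COLOR_BGR2HSV)
    m=cv2.inRange(hsv,(5,190,120),(16,255,255))
    n,l,st,ce=cv2.connectedComponentsWithStats(m)
    for i in range(1,n):
        if st[i,4]>40:
            pts=np.argwhere(l==i)[:,::-1].astype(np.float32);r=cv2.minAreaRect(pts)
            b=cv2.boxPoints(r);w=np.array([onz(cc,*p,0.03) for p in b])
            print(k,st[i],ce[i],onz(cc,*ce[i],0.022),'sides',np.linalg.norm(w[0]-w[1]),np.linalg.norm(w[1]-w[2]))
    if k=='top':
        cv2.imwrite('pics/cropT.png',cv2.resize(cc['img'][170:300,320:490],None,fx=4.5,fy=4.5,interpolation=cv2.INTER_CUBIC))
        for nm,(u,v),z in(('Bnose',(397,222),.015),('Bh',(408.5,272),.02),('Anose',(335,244),.015),('Ah',(368,234),.02),('Cn',(449,228),.01)):print(nm,onz(cc,u,v,z))
    else:
        cv2.imwrite('pics/cropS.png',cv2.resize(cc['img'][150:260,80:250],None,fx=4.5,fy=4.5,interpolation=cv2.INTER_CUBIC))
cv2.imwrite('pics/sander.png',cv2.resize(c['img'][90:265,180:320],None,fx=4,fy=4,interpolation=cv2.INTER_CUBIC)[:600*2])
```

```text
top [446 191  22   9  51] [455.9216 195.4314] [ 0.5966 -0.4585  0.022 ] sides 0.011701284368099406 0.05451627052230901
top [394 265  32  13 218] [409.5505 270.8624] [ 0.4098 -0.3371  0.022 ] sides 0.07689302304397777 0.016374742800706346
Bnose [ 0.5305 -0.3118  0.015 ]
Bh [ 0.4071 -0.335   0.02  ]
Anose [ 0.4753 -0.1573  0.015 ]
Ah [ 0.4998 -0.2383  0.02  ]
Cn [ 0.5165 -0.4418  0.01  ]
scene [153 178  29   8  61] [166.6721 180.1639] [ 0.4032 -0.339   0.022 ] sides 0.07630595798645824 0.015204919612363909
```

View pics/cropT.png

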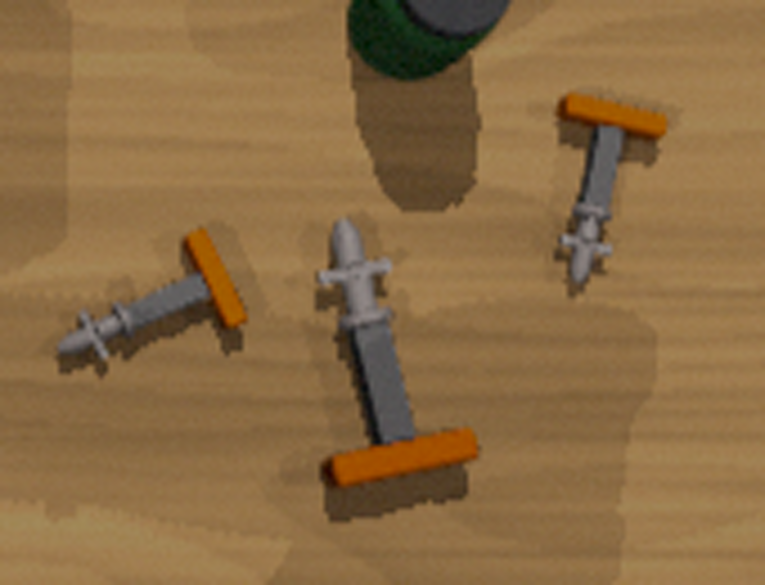

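View pics/sander.png

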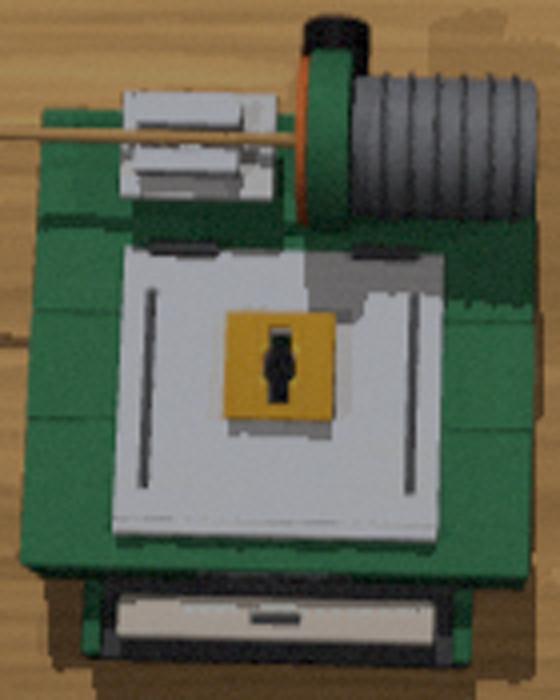

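B (408,272) is the one: its handle measures 77-80 mm and its nose is ahead. A and C are smaller and point elsewhere. Next, the sander's pose.

```bash
cat >> h.py <<'E'
def plan(pos,zyaw,rows,st=None,quiet=False):
    """rows to reach pos (m), tool z yaw (deg)"""
    s=state(); p=np.array(s['ee_pos']); R=Ro.from_rotvec(s['orientation']).as_matrix()
    y0=np.degrees(np.arctan2(R[1,2],R[0,2])); d=(zyaw-y0) if st is None else st
    if st is None: d=(d+180)%360-180
    out=[]
    for i in range(rows):
        yw=np.radians(y0+d*i/rows); z=np.array([np.cos(yw),np.sin(yw),0]); x=np.array([z[1],-z[0],0])
        step=(np.array(pos)-p)/rows
        out.append([round(1000*step@x,1),round(-1000*step[2],1),round(1000*step@z,1),round(-d/rows,2)])
    print('yaw now',round(y0,2),'turn ccw',round(d,2),'pos',p.round(4)); print(out)
E
python3 - <<'E'
from h import *
np.set_printoptions(precision=4,suppress=True)
for n in('top','scene'):
    c=grab(n);hsv=cv2.cvtColor(c['img'],cv2.COLOR_BGR2HSV)
    m=cv2.inRange(hsv,(18,150,110),(30,255,255))
    k,l,st,ce=cv2.connectedComponentsWithStats(m)
    for i in range(1,k):
        if st[i,4]>300:
            cn,_=cv2.findContours((l==i).astype(np.uint8),cv2.RETR_EXTERNAL,2)
            r=cv2.minAreaRect(cn[0]);b=cv2.boxPoints(r);w=np.array([onz(c,*p,0.097) for p in b])
            print(n,st[i],w.mean(0),[np.linalg.norm(w[j]-w[j-1])for j in range(4)],[np.degrees(np.arctan2(*(w[j]-w[j-1])[1::-1])) for j in range(4)])
    if n=='top':
        # white bar
        m=cv2.inRange(hsv,(5,15,120),(25,90,255));m[:235]=0;m[260:]=0;m[:,:195]=0;m[:,310:]=0
        cn,_=cv2.findContours(m,cv2.RETR_EXTERNAL,2);q=max(cn,key=cv2.contourArea)
        b=cv2.boxPoints(cv2.minAreaRect(q));w=np.array([onz(c,*p,0.054) for p in b]);print('bar',w.mean(0),w)
    hole=(c['img'].max(2)<60)
print(plan([0.48,0.33,0.3],0,8,st=-56))
E
```

```text
top [236 168  28  27 582] [0.6157 0.05   0.097 ] [np.float64(0.06210754506671128), np.float64(0.06345803290548663), np.float64(0.062100716735057127), np.float64(0.06298853394097106)] [np.float64(0.901454765537948), np.float64(-89.82419403876833), np.float64(-179.5316559085386), np.float64(90.17822262424409)]
bar [0.4693 0.0544 0.054 ] [[ 0.4616  0.1476  0.054 ]
 [ 0.4817  0.1475  0.054 ]
 [ 0.4769 -0.039   0.054 ]
 [ 0.4569 -0.0385  0.054 ]]
yaw now 73.45 turn ccw -56 pos [0.1922 0.6469 0.2053]
[[np.float64(45.8), np.float64(-11.8), np.float64(-27.7), 7.0], [np.float64(48.8), np.float64(-11.8), np.float64(-21.9), 7.0], [np.float64(51.1), np.float64(-11.8), np.float64(-15.8), 7.0], [np.float64(52.7), np.float64(-11.8), np.float64(-9.5), 7.0], [np.float64(53.4), np.float64(-11.8), np.float64(-3.0), 7.0], [np.float64(53.4), np.float64(-11.8), np.float64(3.5), 7.0], [np.float64(52.6), np.float64(-11.8), np.float64(10.0), 7.0], [np.float64(51.0), np.float64(-11.8), np.float64(16.4), 7.0]]
None
```

Request:
play_rows(increments=[45,-15,-27,7,48,-15,-22,7,51,-15,-16,7,52,-12,-10,7,53,-10,-3,7,53,-10,3,7,52,-10,10,7,51,-10,16,7])

```text
time_s: 1.35
ee_pos: [0.4774, 0.3216, 0.3044]
orientation: [-1.329, 1.001, -0.999]
wrist_force: [0.1, 1.5, -0.3]
gripper_width: 0.999
```

Run:
```python
from h import *
print(state()['joints'])
print(plan([0.5,-0.07,0.28],0,8,st=-80))
```

```text
[-1.06875634  0.19360122  0.43037447  1.72827753 -0.08648921  1.23861466
 -0.33614391]
yaw now 16.1 turn ccw -80 pos [0.4774 0.3216 0.3044]
[[np.float64(47.8), np.float64(3.1), np.float64(-10.9), 10.0], [np.float64(49.0), np.float64(3.1), np.float64(-2.4), 10.0], [np.float64(48.6), np.float64(3.1), np.float64(6.1), 10.0], [np.float64(46.8), np.float64(3.1), np.float64(14.5), 10.0], [np.float64(43.6), np.float64(3.1), np.float64(22.4), 10.0], [np.float64(39.1), np.float64(3.1), np.float64(29.6), 10.0], [np.float64(33.3), np.float64(3.1), np.float64(36.0), 10.0], [np.float64(26.6), np.float64(3.1), np.float64(41.2), 10.0]]
None
```

Request:
play_rows(increments=[48,3,-11,10,49,3,-2,10,49,3,6,10,47,3,14,10,44,3,22,10,39,3,30,10,33,3,36,10,27,3,41,10])

```text
time_s: 2.35
ee_pos: [0.4923, -0.0842, 0.2808]
orientation: [-0.408, 1.999, -1.991]
wrist_force: [1.1, 0.5, -0.7]
gripper_width: 0.999
```

Run:
```python
from h import *
print(state()['joints'])
print(plan([0.41,-0.335,0.16],-79,8))
```

```text
[-0.73605814  0.05870499  0.83102036  1.93308328 -0.05271328  1.16622018
 -1.04865533]
yaw now -66.66 turn ccw -12.34 pos [ 0.4923 -0.0842  0.2808]
[[np.float64(21.9), np.float64(15.1), np.float64(24.7), np.float64(1.54)], [np.float64(21.2), np.float64(15.1), np.float64(25.3), np.float64(1.54)], [np.float64(20.5), np.float64(15.1), np.float64(25.9), np.float64(1.54)], [np.float64(19.8), np.float64(15.1), np.float64(26.4), np.float64(1.54)], [np.float64(19.1), np.float64(15.1), np.float64(26.9), np.float64(1.54)], [np.float64(18.3), np.float64(15.1), np.float64(27.4), np.float64(1.54)], [np.float64(17.6), np.float64(15.1), np.float64(27.9), np.float64(1.54)], [np.float64(16.8), np.float64(15.1), np.float64(28.4), np.float64(1.54)]]
None
```

Request:
play_rows(increments=[22,15,25,1.5,21,15,25,1.5,20.5,15,26,1.5,20,15,26,1.5,19,15,27,1.5,18,15,27,1.5,17.5,15,28,1.5,17,15,28,1.5])

```text
time_s: 3.35
ee_pos: [0.4079, -0.3423, 0.1571]
orientation: [-0.188, 2.124, -2.113]
wrist_force: [0.6, -0.3, -0.2]
gripper_width: 0.997
```

Run:
```python
from h import *
print(state()['joints'])
c=grab('wrist','w1')
print(plan([0.41,-0.335,0.14],-79,4))
```

```text
[-0.1656874   0.3540756   0.92834994  2.01506476 -0.36556175  0.93788986
 -0.42988597]
yaw now -79.52 turn ccw 0.52 pos [ 0.4054 -0.3455  0.1558]
[[np.float64(-1.6), np.float64(4.0), np.float64(-2.4), np.float64(-0.13)], [np.float64(-1.6), np.float64(4.0), np.float64(-2.4), np.float64(-0.13)], [np.float64(-1.6), np.float64(4.0), np.float64(-2.4), np.float64(-0.13)], [np.float64(-1.6), np.float64(4.0), np.float64(-2.4), np.float64(-0.13)]]
None
```

View pics/w1.png

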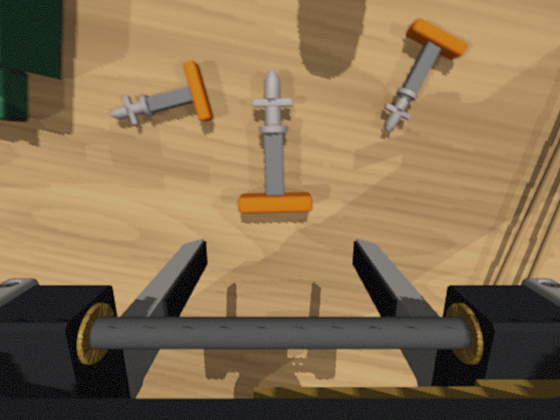

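The wrist view shows stud B with its handle at (275,203), nose tip at (273,72) and keys at (272,102).

```bash
cat > st.py <<'E'
from h import *
np.set_printoptions(precision=4,suppress=True)
c=grab('wrist');hsv=cv2.cvtColor(c['img'],cv2.COLOR_BGR2HSV)
m=cv2.inRange(hsv,(5,190,100),(16,255,255));k,l,st,ce=cv2.connectedComponentsWithStats(m)
i=1+np.argmax(st[1:,4]);pts=np.argwhere(l==i)[:,::-1].astype(np.float32)
b=cv2.boxPoints(cv2.minAreaRect(pts));print(b.tolist())
# visible: top face (z .03) + maybe side toward camera
w=np.array([onz(c,*p,0.03) for p in b]);
o=np.argsort(b[:,0]);L=b[o[:2]];Rr=b[o[2:]]
far=lambda q:q[np.argmax(q[:,1])]; near=lambda q:q[np.argmin(q[:,1])]
pl,pr=onz(c,*far(L),.03),onz(c,*far(Rr),.03); print('top back edge',pl,pr,np.linalg.norm(pl-pr))
nl,nr=onz(c,*near(L),.03),onz(c,*near(Rr),.03); print('front edge@.03',nl,nr,'mid@.03',w.mean(0))
d=pr-pl;print('handle yaw',np.degrees(np.arctan2(d[1],d[0])))
E
python3 - <<'E'
exec(open('st.py').read())
n=onz(c,273,72,.015);print('nose',n,'keys',onz(c,272,102,.015),'collar',onz(c,273,129,.02))
h=w.mean(0);print('len',np.linalg.norm((n-h)[:2]),np.degrees(np.arctan2(*(h-n)[1::-1])))
E
```

```text
[[233.68978881835938, 190.5218963623047], [306.8525695800781, 188.54454040527344], [307.3737487792969, 207.82774353027344], [234.21096801757812, 209.8050994873047]]
top back edge [ 0.3932 -0.299   0.03  ] [ 0.4093 -0.3744  0.03  ] 0.07703809616648478
front edge@.03 [ 0.4135 -0.2956  0.03  ] [ 0.4294 -0.3697  0.03  ] mid@.03 [ 0.4114 -0.3347  0.03  ]
handle yaw -77.91501037493147
nose [ 0.535  -0.3149  0.015 ] keys [ 0.5073 -0.3188  0.015 ] collar [ 0.4815 -0.3246  0.02  ]
len 0.12516513688670058 -170.9126624117655
```

Request:
play_rows(increments=[-2,5,-3,0,-2,5,-3,0,-2,5,-3,0,0,0,0,0])

```text
time_s: 3.95
ee_pos: [0.412, -0.3311, 0.141]
orientation: [-0.189, 2.125, -2.114]
wrist_force: [0.6, -0.7, -0.0]
gripper_width: 0.999
```

Run:
```python
exec(open('st.py').read())
cv2.imwrite('pics/w2.png',c['img']);print(state()['ee_pos'],state()['qd'])
```

```text
[[244.61312866210938, 201.29965209960938], [320.8235168457031, 199.29412841796875], [321.3674621582031, 219.96401977539062], [245.15707397460938, 221.96954345703125]]
top back edge [ 0.3934 -0.299   0.03  ] [ 0.4098 -0.3743  0.03  ] 0.0770987453892444
front edge@.03 [ 0.4145 -0.2951  0.03  ] [ 0.4306 -0.3691  0.03  ] mid@.03 [ 0.4121 -0.3344  0.03  ]
handle yaw -77.68656823367118
[ 0.412  -0.3314  0.1412] [ 0.0095 -0.0027  0.0055 -0.0063  0.0028  0.003   0.0036]
```

View pics/w2.png

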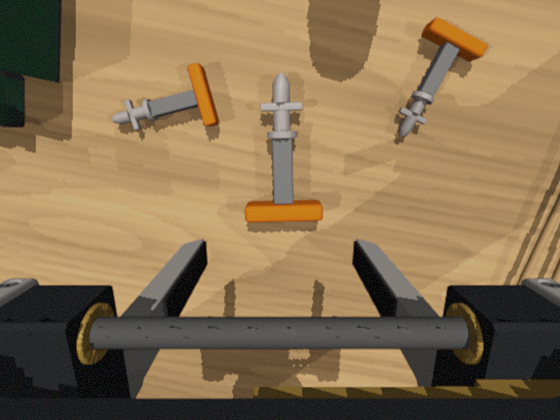

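Run:
```python
from h import *
plan([0.4104,-0.3347,0.004],-77.8,8)
```

```text
yaw now -79.32 turn ccw 1.52 pos [ 0.412  -0.3314  0.1412]
[[np.float64(0.3), np.float64(17.1), np.float64(0.4), np.float64(-0.19)], [np.float64(0.3), np.float64(17.1), np.float64(0.4), np.float64(-0.19)], [np.float64(0.3), np.float64(17.1), np.float64(0.4), np.float64(-0.19)], [np.float64(0.3), np.float64(17.1), np.float64(0.4), np.float64(-0.19)], [np.float64(0.3), np.float64(17.1), np.float64(0.4), np.float64(-0.19)], [np.float64(0.3), np.float64(17.1), np.float64(0.4), np.float64(-0.19)], [np.float64(0.3), np.float64(17.1), np.float64(0.4), np.float64(-0.19)], [np.float64(0.3), np.float64(17.1), np.float64(0.4), np.float64(-0.19)]]
```

Request:
play_rows(increments=[0.5,20,1,-0.5,0.5,20,1,-0.5,0.5,20,0.5,-0.5,0.5,20,0.5,0,0,20,0,0,0,15,0,0,0,10,0,0,0,0,0,0])

```text
time_s: 5.0
ee_pos: [0.4144, -0.3341, 0.0128]
orientation: [-0.214, 2.105, -2.098]
wrist_force: [0.3, -0.3, 0.8]
gripper_width: 0.999
```

Run:
```python
from h import *
plan([0.4104,-0.3347,0.004],-77.8,2)
```

```text
yaw now -77.65 turn ccw -0.15 pos [ 0.4144 -0.3341  0.0128]
[[np.float64(2.0), np.float64(4.4), np.float64(-0.2), np.float64(0.08)], [np.float64(2.0), np.float64(4.4), np.float64(-0.2), np.float64(0.08)]]
```

Request:
play_rows(increments=[3,5,0,0,2,3,0,0,0,0,0,0])

```text
time_s: 5.38
ee_pos: [0.4099, -0.3356, 0.0052]
orientation: [-0.212, 2.104, -2.098]
wrist_force: [0.2, 0.6, -0.2]
gripper_width: 1.002
```

Request:
play_rows(increments=[0,0,0,0,0,0,0,0,0,0,0,0,0,0,0,0], hand=79)

```text
time_s: 5.88
ee_pos: [0.4101, -0.3357, 0.0056]
orientation: [-0.212, 2.103, -2.098]
wrist_force: [-0.5, -0.1, -1.7]
gripper_width: 0.849
```

Request:
play_rows(increments=[0,-10,0,0,0,-15,0,0,0,-15,0,0,0,0,0,0])

```text
time_s: 6.38
ee_pos: [0.4096, -0.336, 0.0491]
orientation: [-0.211, 2.103, -2.098]
wrist_force: [0.4, -0.8, -3.0]
gripper_width: 0.848
```

Run:
```python
from h import *
c=grab('wrist','w3');c=grab('scene');cv2.imwrite('pics/s3.png',cv2.resize(c['img'][120:260,80:280],None,fx=4,fy=4))
```

```text
(no output)
```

View pics/w3.png

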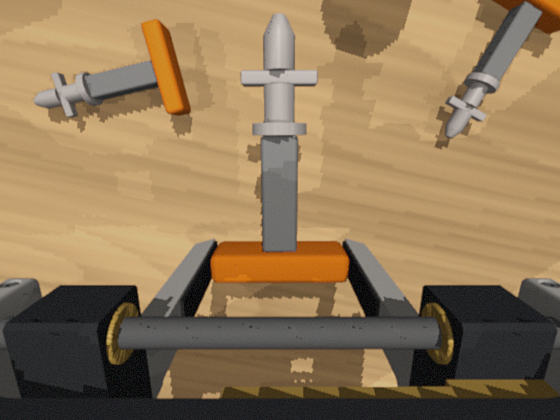

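View pics/s3.png

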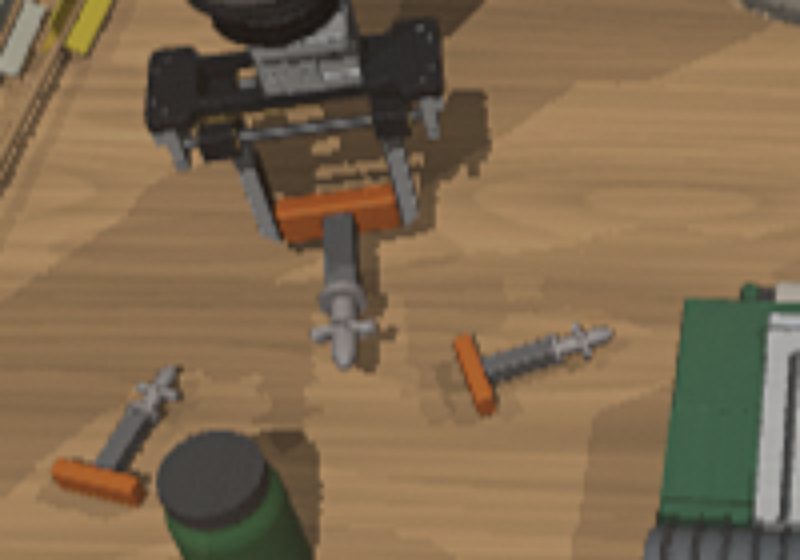

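The stud is held and still horizontal. I'll lift it clear, then loosen the grip a little so it can swing down.

Request:
play_rows(increments=[0,-20,0,0,0,-40,0,0,0,-30,0,0,0,-5,0,0])

```text
time_s: 6.98
ee_pos: [0.4064, -0.3362, 0.1472]
orientation: [-0.213, 2.107, -2.099]
wrist_force: [0.3, 0.3, -2.6]
gripper_width: 0.849
```

Request:
play_rows(increments=[0,0,0,0,0,0,0,0], hand=79.5)

```text
time_s: 7.22
ee_pos: [0.4062, -0.3356, 0.1467]
orientation: [-0.214, 2.108, -2.098]
wrist_force: [-0.5, 0.3, -1.6]
gripper_width: 0.851
```

Run:
```python
from h import *
c=grab('wrist','w4')
```

```text
(no output)
```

View pics/w4.png

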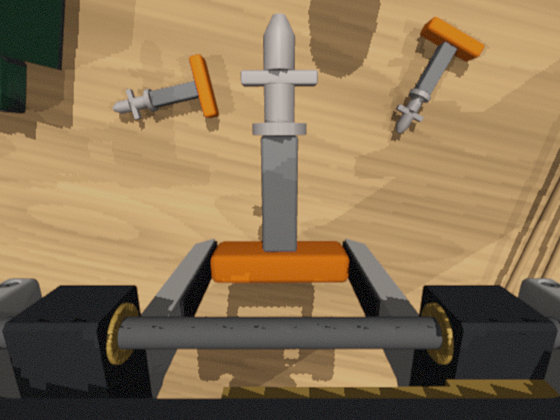

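Request:
play_rows(increments=[0,0,0,0,0,0,0,0], hand=79.8)

```text
time_s: 7.52
ee_pos: [0.4055, -0.3355, 0.1456]
orientation: [-0.216, 2.11, -2.099]
wrist_force: [0.8, -0.2, -2.7]
gripper_width: 0.851
```

Run:
```python
from h import *
c=grab('wrist','w5')
```

```text
(no output)
```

View pics/w5.png

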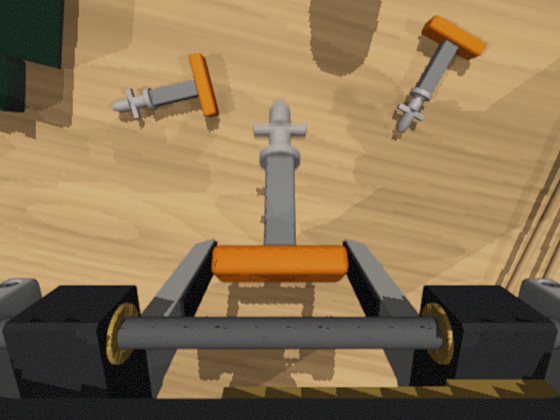

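It is swinging down slowly. I'll hold this opening and raise it a little.

Request:
play_rows(increments=[0,-5,0,0,0,-5,0,0,0,-5,0,0,0,-5,0,0])

```text
time_s: 8.07
ee_pos: [0.4051, -0.3357, 0.1668]
orientation: [-0.216, 2.11, -2.099]
wrist_force: [-0.4, -0.2, -2.2]
gripper_width: 0.851
```

Run:
```python
from h import *
c=grab('wrist','w6')
```

```text
(no output)
```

View pics/w6.png

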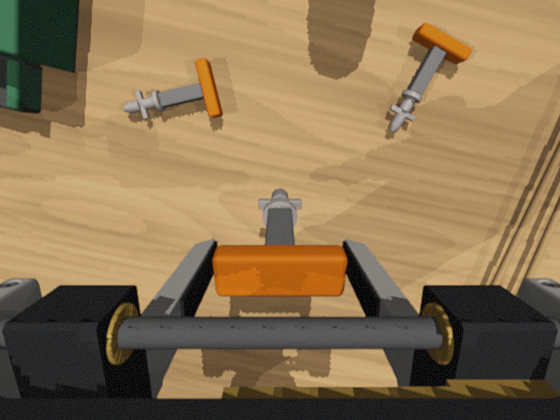

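Request:
play_rows(increments=[0,-15,0,0,0,-15,0,0,0,-15,0,0,0,-15,0,0,0,-15,0,0,0,0,0,0])

```text
time_s: 8.88
ee_pos: [0.4049, -0.3369, 0.2488]
orientation: [-0.213, 2.108, -2.099]
wrist_force: [-0.3, -0.3, -3.5]
gripper_width: 0.854
```

Run:
```python
from h import *
c=grab('wrist','w7');c=grab('scene');cv2.imwrite('pics/s7.png',cv2.resize(c['img'][90:230,80:280],None,fx=4,fy=4))
```

```text
(no output)
```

View pics/w7.png

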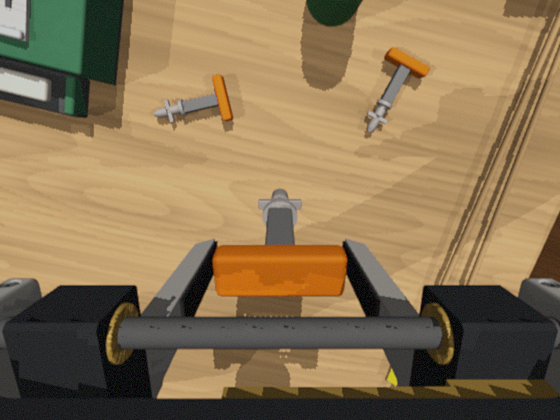

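View pics/s7.png

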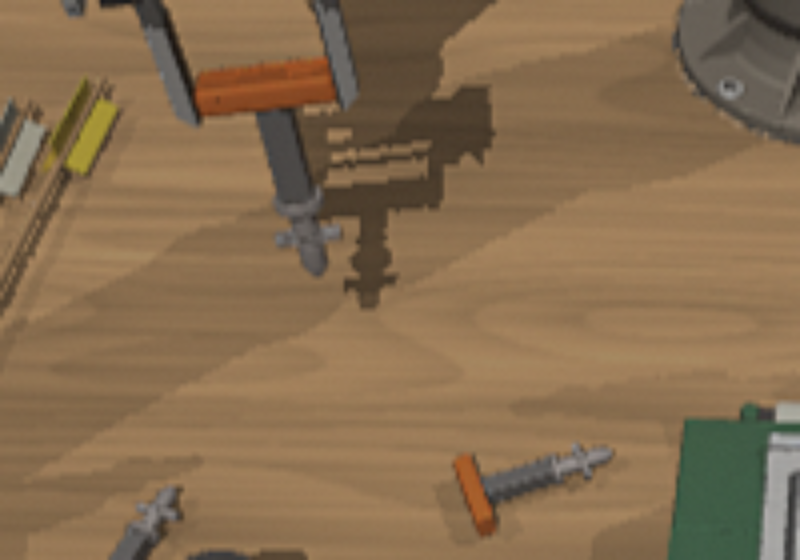

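```bash
cat > lean.py <<'E'
from h import *
import sys
def lean(u,v,L,c0=(0.,-.010)):
    cc=capture('wrist');T=np.array(cc['tool_from_camera']);f=210/np.tan(np.radians(cc['fovy'])/2)
    d=T[:3,:3]@np.array([(u-cc['cx'])/f,(v-cc['cy'])/f,1]);o=T[:3,3]
    # z from ray: use x,y only
    a=d[:2];b=o[:2]-np.array(c0)
    q=np.roots([a@a,2*a@b,b@b-L*L]);
    for t in q:
        if np.isreal(t):
            p=o+d*t.real;v2=p[:2]-np.array(c0);print('pt tool',(p*1000).round(1),'lean deg (toward -x tool)',np.degrees(np.arctan2(-v2[0],v2[1])).round(1))
if __name__=='__main__':
    lean(280,203,.104); lean(279.5,190,.1335)
E
python3 lean.py
```

```text
pt tool [-10.5  93.5   0.7] lean deg (toward -x tool) 5.8
pt tool [-56.3 -97.4   0.6] lean deg (toward -x tool) 147.2
pt tool [-17.2 122.4   0.3] lean deg (toward -x tool) 7.4
pt tool [ -65.6 -126.3    0.5] lean deg (toward -x tool) 150.6
```

The stud hangs about 6-7° off vertical, with the nose roughly 17 mm towards tool -x. I'll tighten the grip a little and carry it over the sander.

Run:
```python
from h import *
print(state()['joints'])
plan([0.50,-0.14,0.262],-84,8)
```

```text
[-0.29543653  0.20948102  1.02083959  1.9306005  -0.21101692  1.10711362
 -0.54719682]
yaw now -77.8 turn ccw -6.2 pos [ 0.4042 -0.3363  0.2471]
[[np.float64(-16.9), np.float64(-1.9), np.float64(-21.5), np.float64(0.78)], [np.float64(-16.6), np.float64(-1.9), np.float64(-21.7), np.float64(0.78)], [np.float64(-16.3), np.float64(-1.9), np.float64(-21.9), np.float64(0.78)], [np.float64(-16.0), np.float64(-1.9), np.float64(-22.1), np.float64(0.78)], [np.float64(-15.7), np.float64(-1.9), np.float64(-22.3), np.float64(0.78)], [np.float64(-15.4), np.float64(-1.9), np.float64(-22.5), np.float64(0.78)], [np.float64(-15.1), np.float64(-1.9), np.float64(-22.8), np.float64(0.78)], [np.float64(-14.8), np.float64(-1.9), np.float64(-23.0), np.float64(0.78)]]
```

Request:
play_rows(increments=[-10,-2,-13,0.8,-17,-2,-22,0.8,-17,-2,-22,0.8,-16,-2,-22,0.8,-16,-2,-22,0.8,-16,-2,-23,0.8,-15,-2,-23,0.8,-15,-2,-23,0.8], hand=79)

```text
time_s: 10.07
ee_pos: [0.497, -0.145, 0.2609]
orientation: [-0.099, 2.18, -2.168]
wrist_force: [0.5, -1.2, -2.8]
gripper_width: 0.846
```

Run:
```python
from h import *
plan([0.598,0.05,0.265],-91.2,8)
```

```text
yaw now -84.73 turn ccw -6.47 pos [ 0.497  -0.145   0.2609]
[[np.float64(-14.8), np.float64(-0.5), np.float64(-23.1), np.float64(0.81)], [np.float64(-14.5), np.float64(-0.5), np.float64(-23.3), np.float64(0.81)], [np.float64(-14.1), np.float64(-0.5), np.float64(-23.5), np.float64(0.81)], [np.float64(-13.8), np.float64(-0.5), np.float64(-23.7), np.float64(0.81)], [np.float64(-13.5), np.float64(-0.5), np.float64(-23.9), np.float64(0.81)], [np.float64(-13.1), np.float64(-0.5), np.float64(-24.1), np.float64(0.81)], [np.float64(-12.8), np.float64(-0.5), np.float64(-24.3), np.float64(0.81)], [np.float64(-12.5), np.float64(-0.5), np.float64(-24.5), np.float64(0.81)]]
```

Request:
play_rows(increments=[-15,0,-23,0.8,-14.5,0,-23,0.8,-14,0,-23.5,0.8,-14,0,-24,0.8,-13.5,0,-24,0.8,-13,0,-24,0.8,-10,0,-20,0.8,0,0,0,0])

```text
time_s: 11.08
ee_pos: [0.584, 0.0288, 0.2562]
orientation: [0.0, -2.216, 2.212]
wrist_force: [-0.7, -0.6, -2.7]
gripper_width: 0.847
```

Run:
```python
from h import *
s=state();print(s['joints'],s['qd'].round(3));
c=grab('wrist','w8')
plan([0.598,0.05,0.265],-91.2,2)
c=grab('scene');cv2.imwrite('pics/s8.png',cv2.resize(c['img'][130:290,220:400],None,fx=4,fy=3.75))
c=grab('top');cv2.imwrite('pics/t8.png',cv2.resize(c['img'][90:265,180:320],None,fx=4,fy=3.4))
```

```text
[-0.84995161  0.32316636  0.87832305  1.7842653  -0.27095843  1.16833911
 -1.46612651] [ 0.01  -0.005  0.023  0.017  0.01  -0.     0.008]
yaw now -90.51 turn ccw -0.69 pos [0.5836 0.0276 0.2563]
[[np.float64(-7.1), np.float64(-4.3), np.float64(-11.3), np.float64(0.35)], [np.float64(-7.0), np.float64(-4.3), np.float64(-11.3), np.float64(0.35)]]
```

View pics/w8.png

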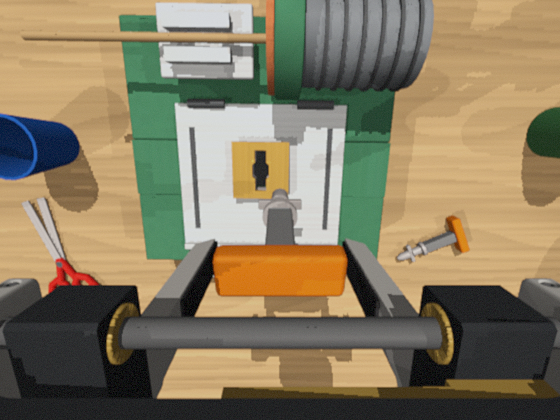

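View pics/s8.png

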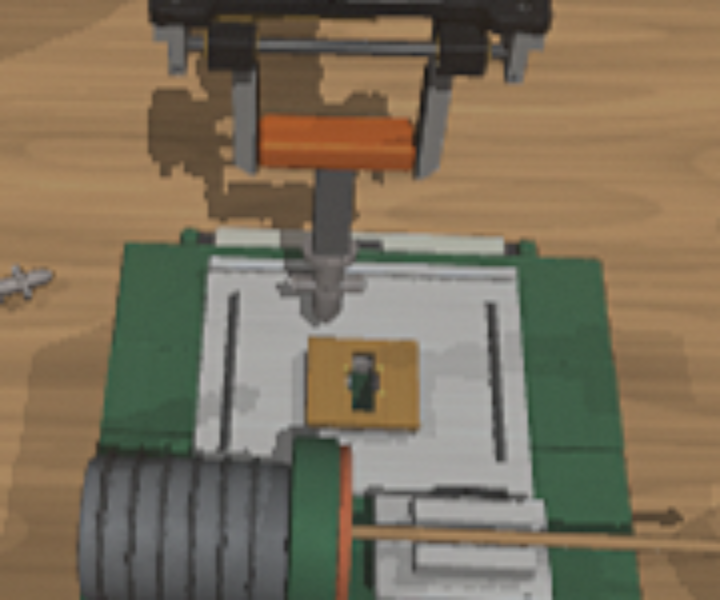

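```bash
cat > plate.py <<'E'
from h import *
np.set_printoptions(precision=4,suppress=True)
def plate(c,z=.097):
    hsv=cv2.cvtColor(c['img'],cv2.COLOR_BGR2HSV)
    m=cv2.inRange(hsv,(18,140,110),(30,255,255))
    k,l,st,ce=cv2.connectedComponentsWithStats(m[:300]);i=1+np.argmax(st[1:,4])
    cn,_=cv2.findContours((l==i).astype(np.uint8),cv2.RETR_EXTERNAL,2);q=max(cn,key=cv2.contourArea)
    b=cv2.boxPoints(cv2.minAreaRect(cv2.convexHull(q)))
    w=np.array([onz(c,*p,z) for p in b])
    print(st[i],w.mean(0),[round(np.linalg.norm(w[j]-w[j-1]),4)for j in range(4)],[np.degrees(np.arctan2(*(w[j]-w[j-1])[1::-1])).round(1) for j in range(4)])
if __name__=='__main__':
    for n in('wrist','scene','top'):
        print(n);plate(grab(n))
    s=state();R=Ro.from_rotvec(s['orientation']).as_matrix();print(R)
    print('tip',s['ee_pos']+R@np.array([-.017,.1224,.0003]))
    c=grab('scene');print(onz(c,220+318/4,130+320/3.75,.134))
E
python3 plate.py
```

```text
wrist
[ 230  142   57   56 2382] [0.6153 0.0505 0.097 ] [np.float64(0.0622), np.float64(0.0617), np.float64(0.0621), np.float64(0.0648)] [np.float64(-3.2), np.float64(-90.6), np.float64(179.7), np.float64(89.4)]
scene
[ 96 115  14  19 116] [ 0.2597 -0.5358  0.097 ] [np.float64(0.0205), np.float64(0.073), np.float64(0.0215), np.float64(0.0722)] [np.float64(-120.0), np.float64(178.0), np.float64(59.0), np.float64(-2.5)]
top
[529 102  10  29  56] [ 0.7761 -0.6259  0.097 ] [np.float64(0.0702), np.float64(0.0054), np.float64(0.0702), np.float64(0.0053)] [np.float64(11.3), np.float64(-74.0), np.float64(-168.7), np.float64(105.9)]
[[-0.9999 -0.0066 -0.0107]
 [ 0.0107  0.003  -0.9999]
 [ 0.0066 -1.     -0.003 ]]
tip [0.5997 0.0262 0.1347]
[0.5989 0.0245 0.134 ]
```

Request:
play_rows(increments=[-8,0,-12,0.4,-6,5,-9,0,-2,10,-3,0,0,5,0,0,0,0,0,0])

```text
time_s: 12.05
ee_pos: [0.6007, 0.0522, 0.2352]
orientation: [-0.012, -2.212, 2.206]
wrist_force: [-0.6, 0.5, -2.3]
gripper_width: 0.85
```

```bash
cat > tip.py <<'E'
from h import *
s=state();R=Ro.from_rotvec(s['orientation']).as_matrix()
print('tcp',s['ee_pos'],'zyaw',np.degrees(np.arctan2(R[1,2],R[0,2])),'tip',s['ee_pos']+R@np.array([-.017,.1224,.0003]),'F',s['wrist_force'],s['gripper_width']*94)
E
python3 tip.py;python3 - <<'E'
from h import *
c=grab('wrist');cv2.imwrite('pics/w9.png',cv2.resize(c['img'][100:260,190:370],None,fx=4,fy=3.75))
c=grab('scene');cv2.imwrite('pics/s9.png',cv2.resize(c['img'][130:290,220:400],None,fx=4,fy=3.75))
E
```

```text
tcp [0.60072526 0.05222573 0.23515855] zyaw -91.01704810359011 tip [0.61683412 0.05199871 0.11263793] F [-0.55299759  0.51306174 -2.27830604] 79.87819232257037
```

View pics/w9.png

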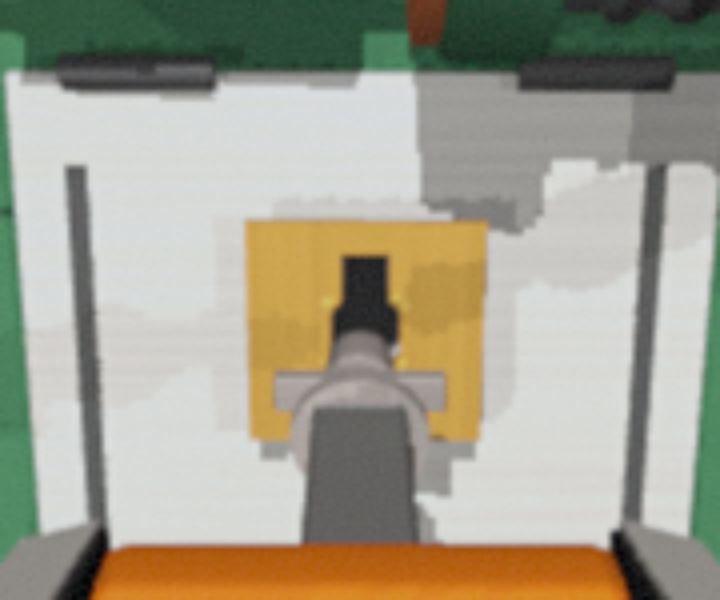

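View pics/s9.png

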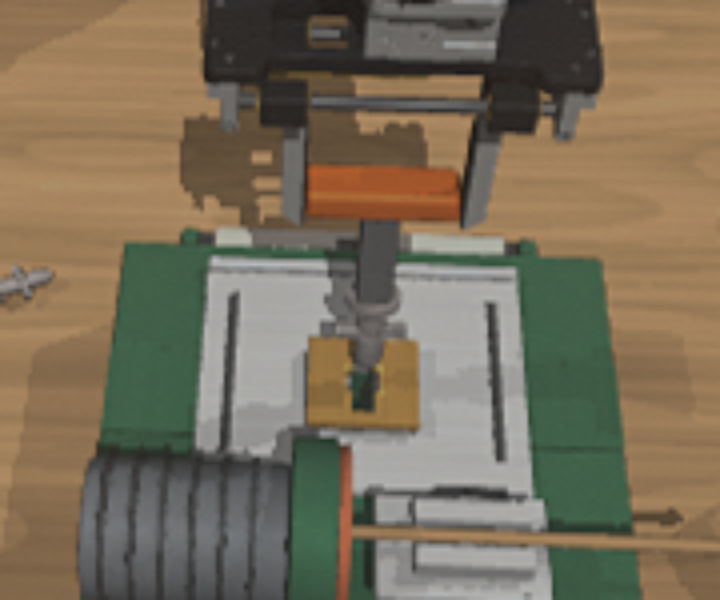

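Request:
play_rows(increments=[0,8,1,0,0,8,0.5,0,-1,6,0,0,-1,6,0,0,0,0,0,0], hand=79.6)

```text
time_s: 12.78
ee_pos: [0.6028, 0.0503, 0.2059]
orientation: [-0.013, -2.213, 2.205]
wrist_force: [0.3, -0.0, -2.2]
gripper_width: 0.848
```

```bash
python3 tip.py;python3 - <<'E'
from h import *
c=grab('wrist');cv2.imwrite('pics/w10.png',cv2.resize(c['img'][100:260,190:370],None,fx=4,fy=3.75))
c=grab('scene');cv2.imwrite('pics/s10.png',cv2.resize(c['img'][130:290,220:400],None,fx=4,fy=3.75))
E
```

```text
tcp [0.6027527  0.05026462 0.20588481] zyaw -91.0554770483437 tip [0.6189796  0.05011573 0.08337964] F [ 0.32659161 -0.03064622 -2.20164372] 79.72534022000934
```

View pics/w10.png

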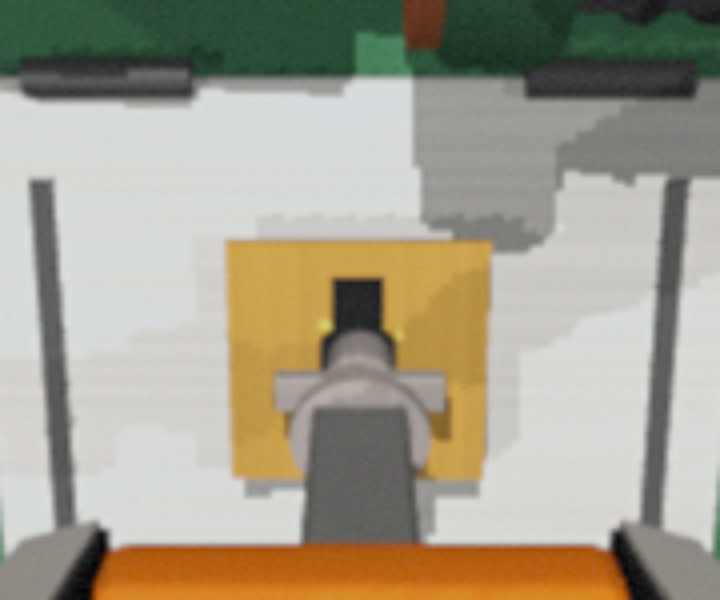

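View pics/s10.png

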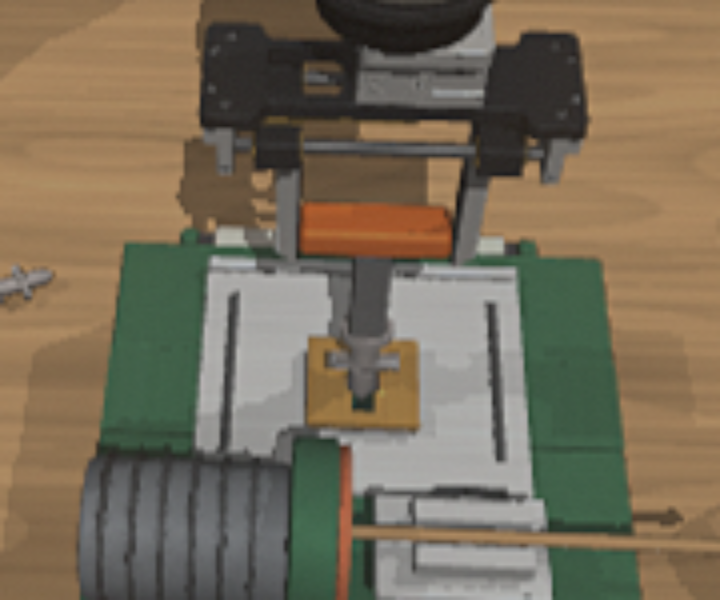

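Request:
play_rows(increments=[0,5,0,0,0,4,0,0,0,3,0,0,0,0,0,0])

```text
time_s: 13.38
ee_pos: [0.6033, 0.0504, 0.1941]
orientation: [-0.015, -2.215, 2.205]
wrist_force: [-0.7, -0.5, -0.9]
gripper_width: 0.85
```

```bash
python3 tip.py
```

```text
tcp [0.60325118 0.05036686 0.194118  ] zyaw -91.05301428718055 tip [0.61967318 0.05028295 0.07163878] F [-0.68315812 -0.47222873 -0.8505942 ] 79.89758611674915
```

Request:
play_rows(increments=[0,2,0,0,0,1,0,0,0,0,0,0], hand=79.8)

```text
time_s: 13.75
ee_pos: [0.6039, 0.0504, 0.1919]
orientation: [-0.017, -2.216, 2.205]
wrist_force: [-1.2, -0.0, 4.5]
gripper_width: 0.85
```

```bash
python3 tip.py;python3 - <<'E'
from h import *
c=grab('wrist');cv2.imwrite('pics/w11.png',cv2.resize(c['img'][100:260,190:370],None,fx=4,fy=3.75))
c=grab('scene');cv2.imwrite('pics/s11.png',cv2.resize(c['img'][130:290,220:400],None,fx=4,fy=3.75))
E
```

```text
tcp [0.60391382 0.05036722 0.19192542] zyaw -91.05248550325862 tip [0.62052097 0.05034941 0.06947113] F [-1.21492824e+00 -2.75790629e-03  4.46867358e+00] 79.87782184963889
```

View pics/w11.png

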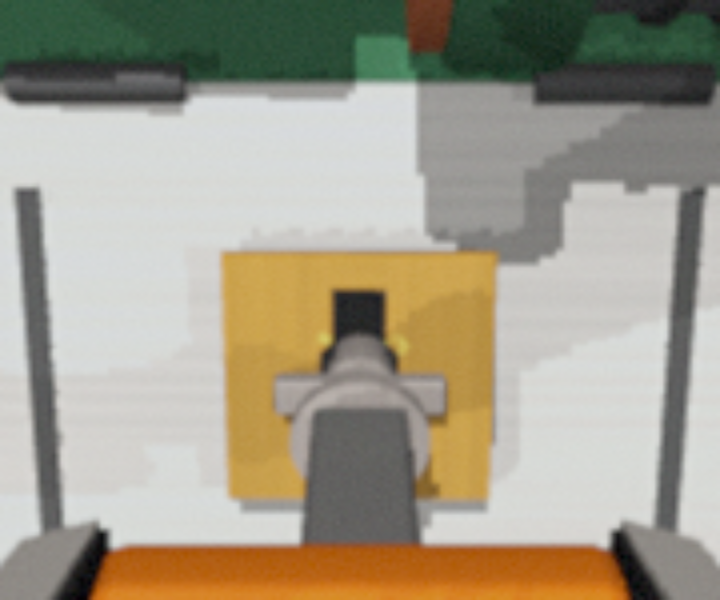

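View pics/s11.png

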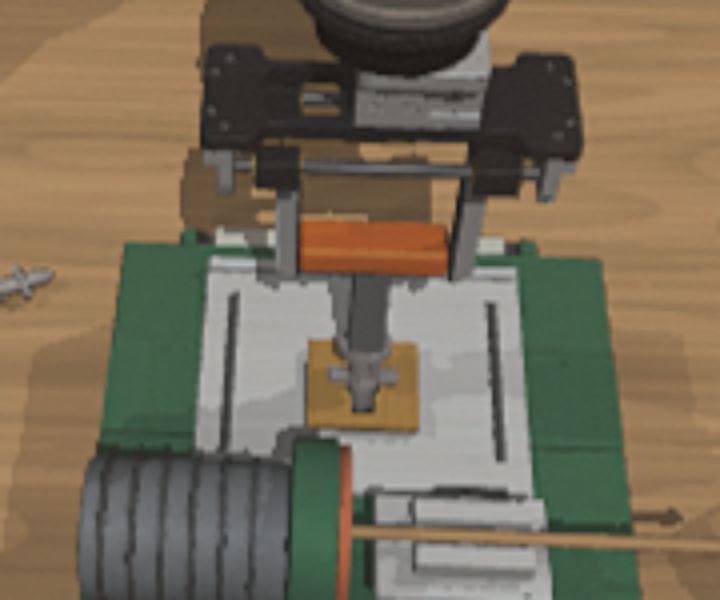

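Run:
```python
from h import *
np.set_printoptions(precision=4,suppress=True)
w=grab('wrist');s=grab('scene')
def tri(a,b):
    o1,d1=ray(w,*a);o2,d2=ray(s,*b)
    A=np.stack([d1,-d2],1);t=np.linalg.lstsq(A,o2-o1,rcond=None)[0]
    p,q=o1+d1*t[0],o2+d2*t[1];print((p+q)/2,'gap',np.linalg.norm(p-q))
tri((280.2,189.5),(220+362/4,130+410/3.75))
tri((280,204.5),(220+363/4,130+376/3.75)) # keys
tri((280,209),(220+367/4,130+342/3.75)) # collar?
print(onz(s,310.5,239.5,.097),onz(s,310.5,239.5,.07))
cv2.imwrite('pics/s12.png',cv2.resize(s['img'][190:260,270:350],None,fx=9,fy=8.5,interpolation=cv2.INTER_CUBIC))
cv2.imwrite('pics/w12.png',cv2.resize(w['img'][150:240,230:330],None,fx=7,fy=6.5,interpolation=cv2.INTER_CUBIC))
```

```text
[0.6222 0.0511 0.0732] gap 0.002982696270512019
[0.6121 0.051  0.0956] gap 0.002081120559254696
[0.6199 0.0505 0.1415] gap 0.001690565961731169
[0.6388 0.0509 0.097 ] [0.6207 0.0528 0.07  ]
```

View pics/s12.png

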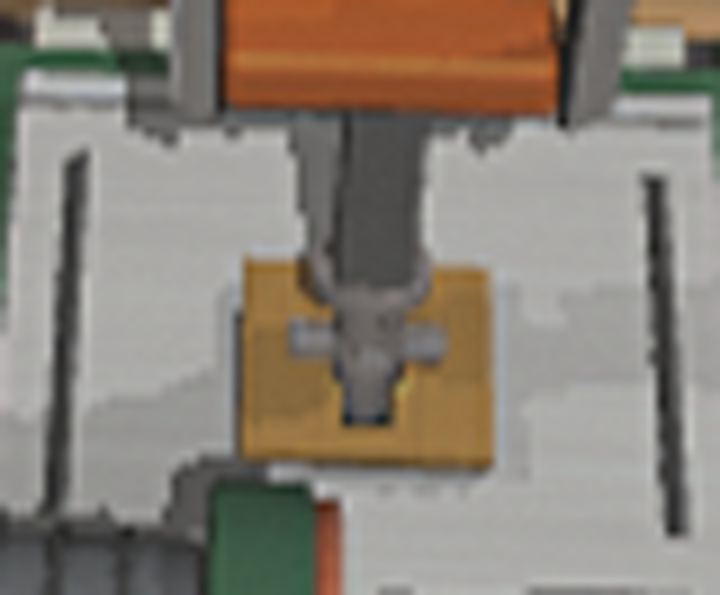

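View pics/w12.png

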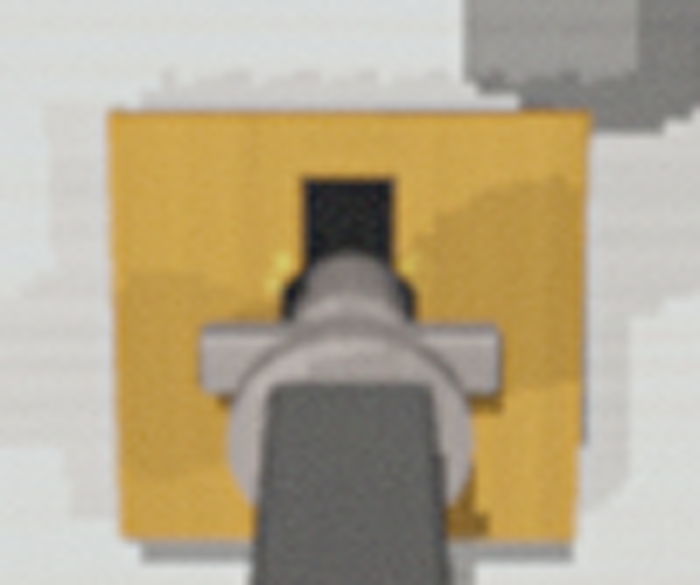

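The nose tip triangulates to (0.622, 0.051, 0.073), so it is about 24 mm down in the hole, and the keys sit on the plate at z≈0.096. I'll straighten it slightly, unload and let go.

Request:
play_rows(increments=[-2,-1,0,0,-2,-1,0,0,0,0,0,0])

```text
time_s: 14.32
ee_pos: [0.6081, 0.0503, 0.1938]
orientation: [-0.016, -2.216, 2.205]
wrist_force: [-0.3, 0.0, 2.4]
gripper_width: 0.851
```

Request:
play_rows(increments=[0,0,0,0,0,0,0,0,0,0,0,0], hand=92)

```text
time_s: 14.7
ee_pos: [0.6077, 0.0503, 0.1932]
orientation: [-0.015, -2.215, 2.205]
wrist_force: [0.2, 0.8, 0.3]
gripper_width: 0.978
```

```bash
python3 tip.py;python3 - <<'E'
from h import *
w=grab('wrist','w13');s=grab('scene')
cv2.imwrite('pics/s13.png',cv2.resize(s['img'][170:260,260:360],None,fx=7,fy=6.5,interpolation=cv2.INTER_CUBIC))
E
```

```text
tcp [0.60770422 0.05032523 0.19324667] zyaw -91.04893402646313 tip [0.62416759 0.05024793 0.07077299] F [0.21078113 0.77828451 0.2955753 ] 91.9455829387398
```

View pics/s13.png

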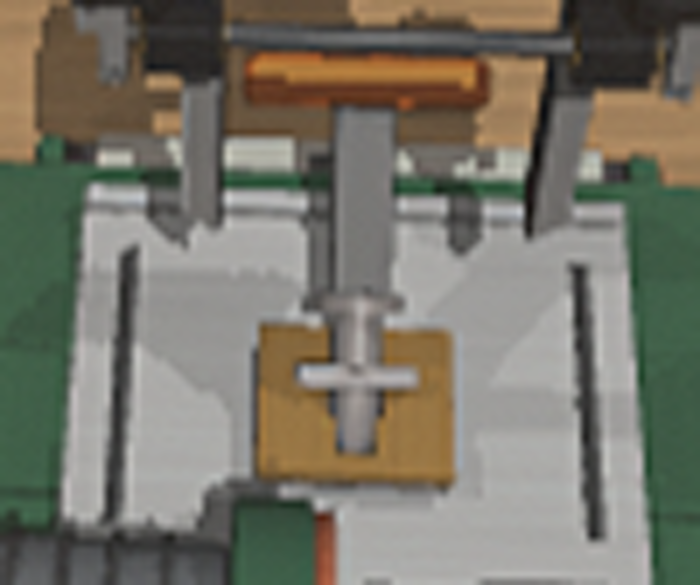

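View pics/w13.png

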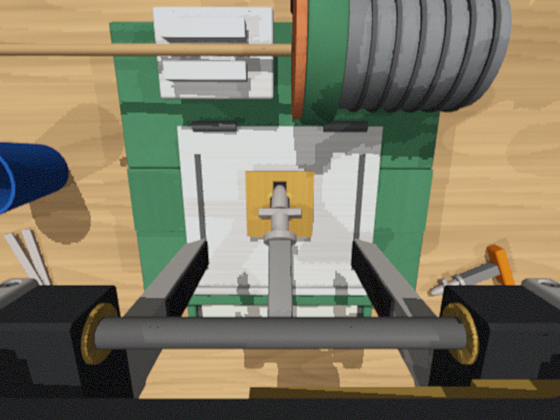

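```bash
cat > stand.py <<'E'
from h import *
def sph(c,u,v,L,c0=(0.6155,.0503,.097)):
    o,d=ray(c,u,v);b=o-np.array(c0)
    for t in np.roots([1,2*d@b,b@b-L*L]):
        if np.isreal(t):
            p=o+d*t.real;e=p-np.array(c0);print('p',p.round(4),'lean',np.degrees(np.arccos(e[2]/L)).round(1),'dir',e[:2].round(3))
E
python3 - <<'E'
from stand import *
s=grab('scene');w=grab('wrist')
cv2.imwrite('pics/s14.png',cv2.resize(s['img'][170:260,260:360],None,fx=7,fy=6.5,interpolation=cv2.INTER_CUBIC))
sph(s,260+365/7,170+68/6.5,116)if 0 else sph(s,260+365/7,170+68/6.5,.1165)
sph(s,260+365/7,170+300/6.5,.0325) # collar top
sph(w,280,238,.0325)
E
```

```text
p [0.5259 0.0521 0.1715] lean 50.3 dir [-0.09   0.002]
p [0.5319 0.0516 0.1781] lean 45.9 dir [-0.084  0.001]
p [0.5831 0.0505 0.0997] lean 85.2 dir [-0.032  0.   ]
p [0.5892 0.0504 0.1161] lean 53.9 dir [-0.026  0.   ]
```

View pics/s14.png

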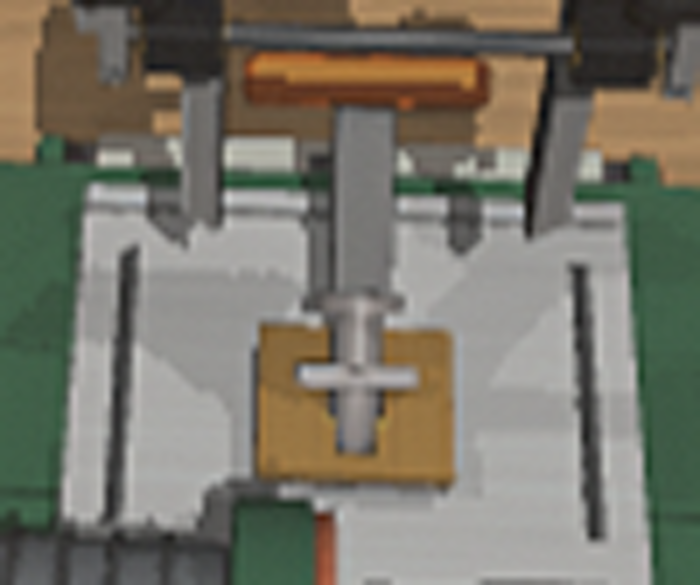

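The stud has tipped towards the robot, about 48° off vertical, and is standing still there with its nose in the hole. I'll locate it accurately before regripping.

```bash
python3 - <<'E'
from h import *
np.set_printoptions(precision=4,suppress=True)
w=grab('wrist');s=grab('scene');t=grab('top')
cv2.imwrite('pics/w15.png',cv2.resize(w['img'][150:350,220:340],None,fx=5,fy=3,interpolation=cv2.INTER_CUBIC))
cv2.imwrite('pics/w15b.png',cv2.resize(w['img'][160:250,230:330],None,fx=7,fy=6.5,interpolation=cv2.INTER_CUBIC))
def tri(a,b):
    o1,d1=ray(w,*a);o2,d2=ray(s,*b)
    A=np.stack([d1,-d2],1);q=np.linalg.lstsq(A,o2-o1,rcond=None)[0]
    p,r=o1+d1*q[0],o2+d2*q[1];print((p+r)/2,'gap',np.linalg.norm(p-r))
tri((280,182.5),(310.7,239.7));tri((280,212),(260+359/7,170+377/6.5));tri((280,233),(260+359/7,170+298/6.5))
E
python3 tip.py
```

```text
[0.6362 0.0506 0.0925] gap 0.002158997910952734
[0.61   0.0514 0.1019] gap 0.0029668507699348325
[0.6014 0.0505 0.1366] gap 0.0009295622125179977
tcp [0.60781678 0.05033621 0.19339732] zyaw -91.05256423103594 tip [0.62431341 0.05027533 0.07092811] F [-0.13908657 -0.04991143  0.02226746] 92.42546867960328
```

View pics/w15b.png

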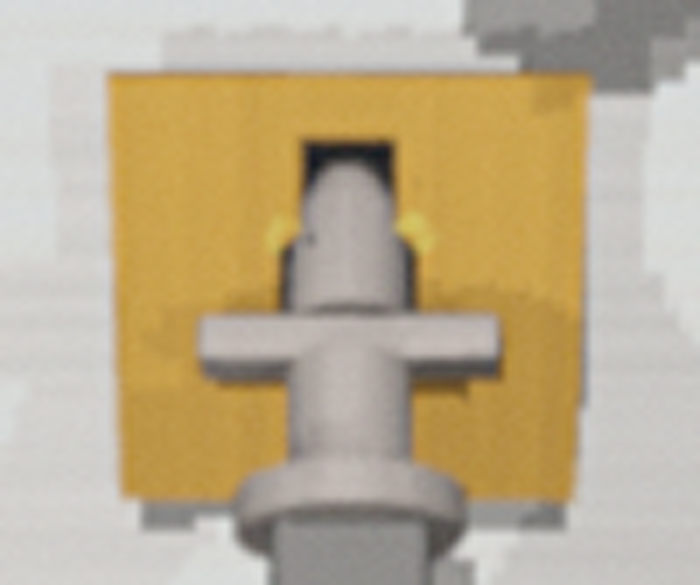

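View pics/w15.png

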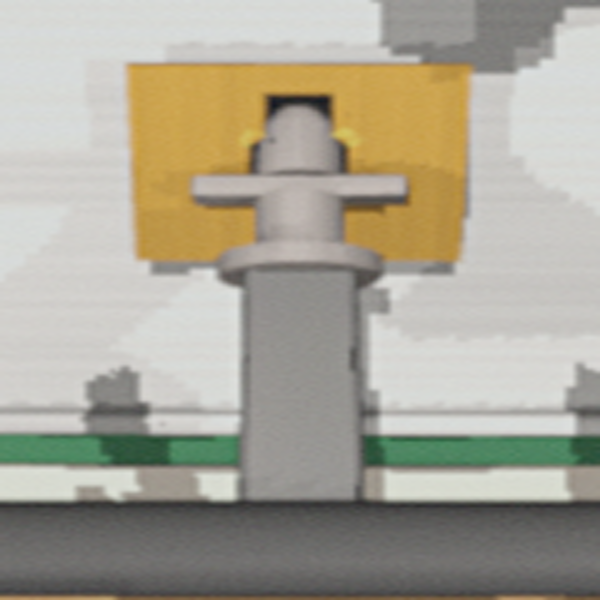

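The nose has slid out along the slot and the lean is about 54°. The handle centre is near (0.530, 0.0505, 0.170). I'll regrip it with the handle centred in the pads so that it hangs truly vertical, then insert again.

Request:
play_rows(increments=[25,0,0,0,25,8,0,0,18,15,0,0,10,15,0,0,0,4,0,0,0,0,0,0], hand=93)

```text
time_s: 15.8
ee_pos: [0.5284, 0.0519, 0.1513]
orientation: [-0.017, -2.216, 2.206]
wrist_force: [-0.4, -0.0, 0.3]
gripper_width: 0.989
```

```bash
python3 tip.py
python3 - <<'E'
from h import *
w=grab('wrist','w16');s=grab('scene')
cv2.imwrite('pics/s16.png',cv2.resize(s['img'][150:260,240:380],None,fx=5,fy=5,interpolation=cv2.INTER_CUBIC))
E
```

```text
tcp [0.52843748 0.05193296 0.15130325] zyaw -91.04510191979814 tip [0.54512874 0.05192178 0.0288604 ] F [-0.43513317 -0.0483734   0.29716233] 92.96840840509097
```

View pics/w16.png

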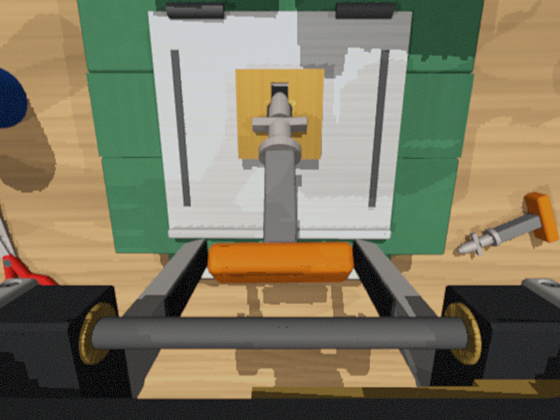

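View pics/s16.png

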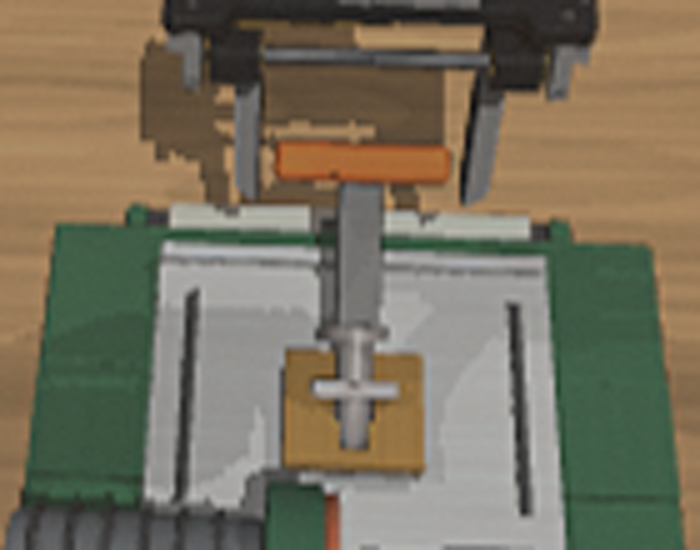

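Run:
```python
from h import *
np.set_printoptions(precision=4,suppress=True)
w=grab('wrist');s=grab('scene')
def tri(a,b):
    o1,d1=ray(w,*a);o2,d2=ray(s,*b)
    A=np.stack([d1,-d2],1);q=np.linalg.lstsq(A,o2-o1,rcond=None)[0]
    p,r=o1+d1*q[0],o2+d2*q[1];print((p+r)/2,'gap',np.linalg.norm(p-r))
tri((280,262),(312.6,182.4)); tri((280,283),(312.6,150+143/5));tri((280,245),(312.6,150+181/5))
```

```text
[0.532  0.052  0.1719] gap 0.0020123719120604803
[0.5165 0.0525 0.1678] gap 0.0023130285405004915
[0.5415 0.0519 0.1695] gap 0.0021315804301525916
```

Request:
play_rows(increments=[2,4,0,0,0,0,0,0])

```text
time_s: 16.25
ee_pos: [0.5268, 0.0518, 0.1474]
orientation: [-0.019, -2.217, 2.206]
wrist_force: [0.2, 0.4, -0.4]
gripper_width: 0.991
```

Request:
play_rows(increments=[0,0,0,0,0,0,0,0,0,0,0,0], hand=79)

```text
time_s: 16.62
ee_pos: [0.5269, 0.0517, 0.1475]
orientation: [-0.019, -2.217, 2.206]
wrist_force: [-0.1, 0.1, 1.3]
gripper_width: 0.853
```

```bash
python3 tip.py
python3 - <<'E'
from h import *
w=grab('wrist','w17')
E
```

```text
tcp [0.52685105 0.05174941 0.14749169] zyaw -91.07054181730254 tip [0.54364743 0.05172487 0.02506322] F [-0.13753315  0.12243016  1.27305021] 80.17752535527083
```

View pics/w17.png

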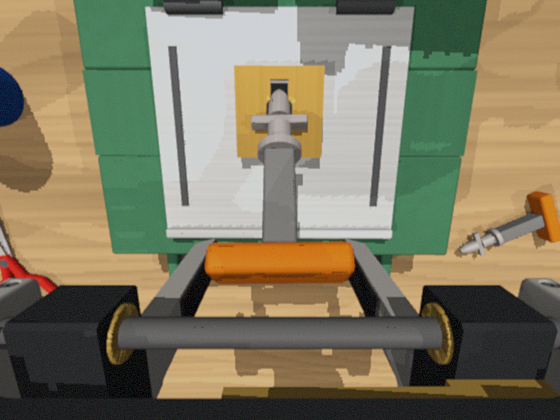

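Request:
play_rows(increments=[0,-10,0,0,0,-20,0,0,0,-30,0,0,0,-30,0,0,0,-20,0,0,0,-5,0,0,0,0,0,0])

```text
time_s: 17.55
ee_pos: [0.526, 0.0505, 0.2677]
orientation: [-0.018, -2.215, 2.204]
wrist_force: [-0.5, 0.1, -3.3]
gripper_width: 0.849
```

Request:
play_rows(increments=[0,0,0,0,0,0,0,0,0,0,0,0,0,0,0,0], hand=79.8)

```text
time_s: 18.05
ee_pos: [0.525, 0.0501, 0.2658]
orientation: [-0.016, -2.211, 2.205]
wrist_force: [0.2, -0.2, -2.7]
gripper_width: 0.85
```

```bash
python3 tip.py
python3 - <<'E'
from h import *
w=grab('wrist','w18')
E
```

```text
tcp [0.52499957 0.05014331 0.26578524] zyaw -91.16218869965118 tip [0.54123599 0.04985997 0.14328157] F [ 0.17105247 -0.18607595 -2.72786543] 79.8869982146294
```

View pics/w18.png

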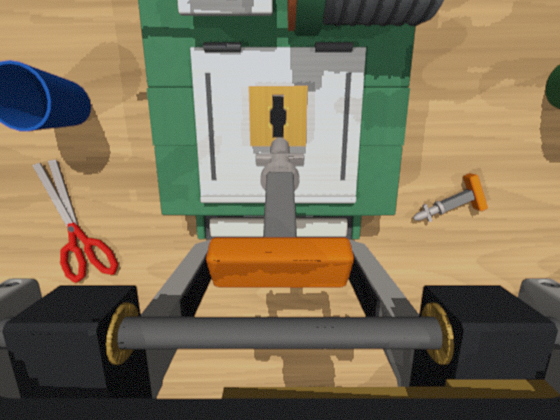

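Request:
play_rows(increments=[0,0,0,0,0,0,0,0,0,0,0,0,0,0,0,0], hand=79.9)

```text
time_s: 18.6
ee_pos: [0.5251, 0.0502, 0.2658]
orientation: [-0.016, -2.211, 2.205]
wrist_force: [0.1, -0.3, -3.7]
gripper_width: 0.852
```

```bash
python3 tip.py
python3 - <<'E'
from h import *
w=grab('wrist','w19');cv2.imwrite('pics/w19.png',cv2.resize(w['img'][60:300,190:370],None,fx=3,fy=2.5))
E
```

```text
tcp [0.52506699 0.05016578 0.26579239] zyaw -91.16241533691242 tip [0.54132468 0.04988345 0.14329154] F [ 0.11893844 -0.33232879 -3.6505416 ] 80.12535025307298
```

View pics/w19.png

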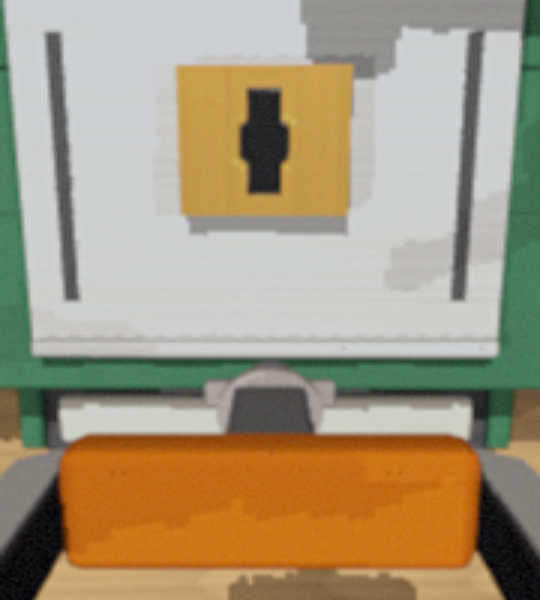

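Request:
play_rows(increments=[0,0,0,0,0,0,0,0])

```text
time_s: 18.9
ee_pos: [0.5251, 0.0502, 0.2658]
orientation: [-0.016, -2.211, 2.205]
wrist_force: [0.0, 0.0, -2.5]
gripper_width: 0.852
```

```bash
python3 tip.py
python3 - <<'E'
from h import *
w=grab('wrist');cv2.imwrite('pics/w20.png',cv2.resize(w['img'][180:300,190:370],None,fx=4,fy=4,interpolation=cv2.INTER_CUBIC))
s=grab('scene');cv2.imwrite('pics/s20.png',cv2.resize(s['img'][100:240,250:370],None,fx=5,fy=4,interpolation=cv2.INTER_CUBIC))
E
```

```text
tcp [0.52508093 0.05015435 0.26580853] zyaw -91.1620315630891 tip [0.54134343 0.04987135 0.14330832] F [ 0.01720388  0.01998925 -2.49184727] 80.05869794289646
```

View pics/w20.png

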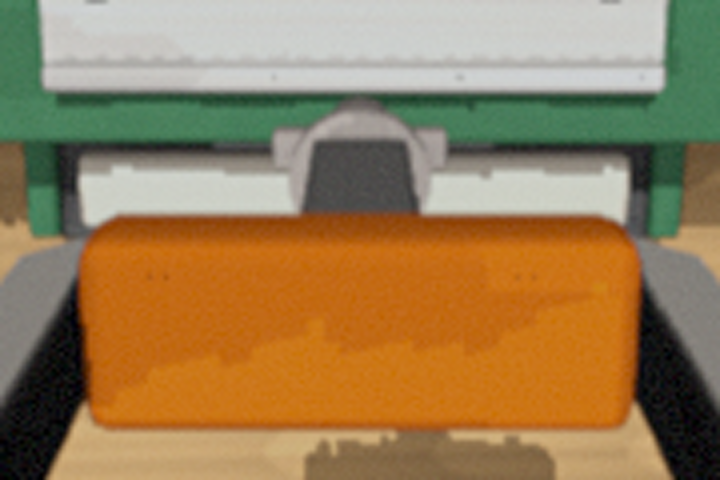

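View pics/s20.png

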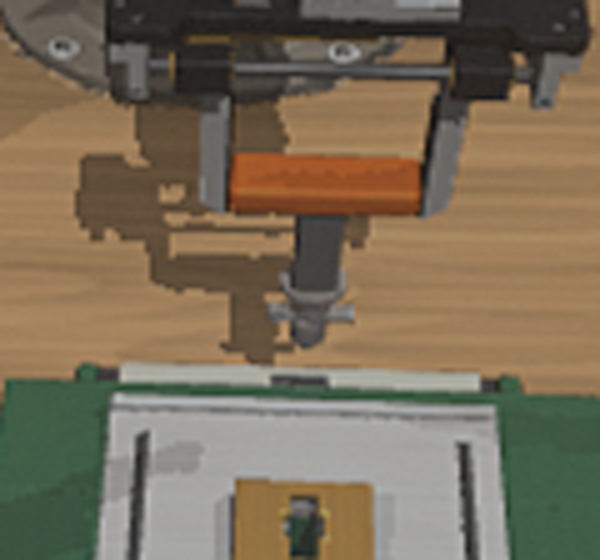

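```bash
cat > fit.py <<'E'
from h import *
from scipy.optimize import least_squares
# local points (x along axis, z) ; world: P = C + (x-81)*a + z*n, a=(-sinL,0,cosL) n=(cosL,0,sinL) rotated by sander yaw~0
def fit(w,s,meas,y,x0):
    def pt(q,xl,zl):
        a=np.array([-np.sin(q[2]),0,np.cos(q[2])]);n=np.array([np.cos(q[2]),0,np.sin(q[2])])
        return np.array([q[0],y,q[1]])+(xl-81)/1000*a+zl/1000*n
    def res(q): return [ (proj(w if k=='w' else s,pt(q,xl,zl))[1]-v) for k,xl,zl,v in meas]
    r=least_squares(res,x0,loss='soft_l1');q=r.x
    print('handle centre',q[:2].round(4),'lean deg',np.degrees(q[2]).round(1),'res',np.round(res(q),1)); 
    print('tip',pt(q,-52.5,0).round(4),'keys',pt(q,-23,0).round(4),'keybase',pt(q,-26.5,0).round(4)); return q
E
python3 - <<'E'
from fit import *
w=grab('wrist');s=grab('scene')
fit(w,s,[('s',90,15,146.7),('s',72,15,153.2),('s',90,-15,139),('s',-52.5,2,186.5),('s',-23,4.5,178.5),('w',90,-15,287),('w',90,15,236),('w',6,15,207)],.0503,[.525,.285,.05])
E
```

```text
handle centre [0.5307 0.2837] lean deg -3.7 res [ 1.9  1.3 -1.1 -0.7  0.4  0.5 -0.1 -0.3]
tip [0.522  0.0503 0.1505] keys [0.5239 0.0503 0.1799] keybase [0.5237 0.0503 0.1764]
```

The stud now hangs near vertical (lean about -4±2°). I'll tighten the grip, move it over the hole and lower it.

Request:
play_rows(increments=[-8,0,0,0,-16,0,0,0,-20,0,0,0,-20,0,0,0,-16,5,0,0,-8,10,0,0,-4,10,0,0,0,5,0,0], hand=79.5)

```text
time_s: 20.1
ee_pos: [0.6222, 0.0492, 0.2324]
orientation: [-0.013, -2.213, 2.206]
wrist_force: [-0.3, 0.3, -2.5]
gripper_width: 0.849
```

Request:
play_rows(increments=[0,0,0,0])

```text
time_s: 20.23
ee_pos: [0.6217, 0.0492, 0.232]
orientation: [-0.012, -2.212, 2.206]
wrist_force: [-0.5, 0.5, -2.4]
gripper_width: 0.85
```

```bash
python3 tip.py
python3 - <<'E'
from h import *
w=grab('wrist');cv2.imwrite('pics/w21.png',cv2.resize(w['img'][140:300,190:370],None,fx=4,fy=3.75,interpolation=cv2.INTER_CUBIC))
s=grab('scene');cv2.imwrite('pics/s21.png',cv2.resize(s['img'][140:260,250:370],None,fx=5,fy=5,interpolation=cv2.INTER_CUBIC))
E
```

```text
tcp [0.62171318 0.04919517 0.23202479] zyaw -91.01398794557556 tip [0.63784203 0.04897312 0.10950679] F [-0.51937129  0.49229398 -2.37512794] 79.85586626850447
```

View pics/w21.png

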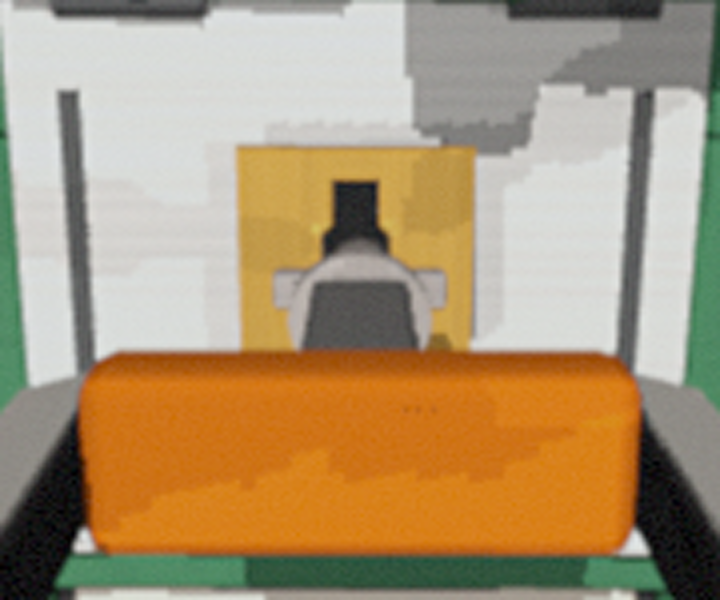

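View pics/s21.png

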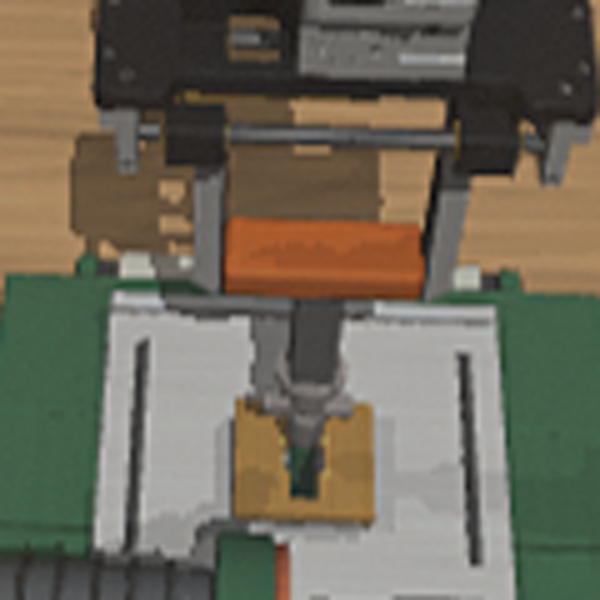

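Run:
```python
from fit import *
w=grab('wrist');s=grab('scene')
fit(w,s,[('s',90,15,190.4),('s',72,15,199.4),('s',90,-15,183.8),('s',-52.5,2,229.4),('s',-23,4.5,221.4),('w',90,-15,287.2),('w',90,15,236),('w',6,15,206.7)],.0495,[.625,.25,.05])
print(proj(s,[.6155,.0503,.097]),proj(w,[.6155,.0503,.097]))
o,d=ray(w,280,206.7)
```

```text
handle centre [0.6277 0.2509] lean deg -3.5 res [ 4.9  1.2 -0.6 -1.4  0.5  0.4  0.1 -0.4]
tip [0.6195 0.0495 0.1176] keys [0.6213 0.0495 0.1471] keybase [0.6211 0.0495 0.1436]
[310.06739029 231.04161031] [278.90160728 208.43596381]
```

Request:
play_rows(increments=[3,5,-0.5,0,2,8,-0.5,0,0,8,0,0,0,8,0,0,0,4,0,0,0,0,0,0])

```text
time_s: 21.18
ee_pos: [0.6163, 0.0509, 0.1976]
orientation: [-0.012, -2.214, 2.206]
wrist_force: [1.2, 0.4, -1.5]
gripper_width: 0.848
```

```bash
python3 tip.py
python3 - <<'E'
from h import *
w=grab('wrist');cv2.imwrite('pics/w22.png',cv2.resize(w['img'][140:300,190:370],None,fx=4,fy=3.75,interpolation=cv2.INTER_CUBIC))
s=grab('scene');cv2.imwrite('pics/s22.png',cv2.resize(s['img'][140:260,250:370],None,fx=5,fy=5,interpolation=cv2.INTER_CUBIC))
E
```

```text
tcp [0.61634311 0.05089745 0.19755466] zyaw -90.97858443920204 tip [0.632616   0.05078694 0.07505555] F [ 1.2386176   0.36071521 -1.49540653] 79.6926440313074
```

View pics/w22.png

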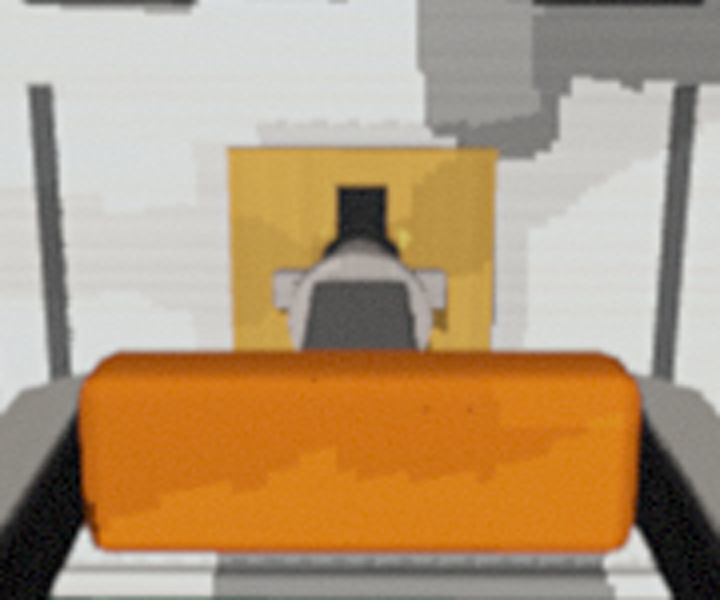

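View pics/s22.png

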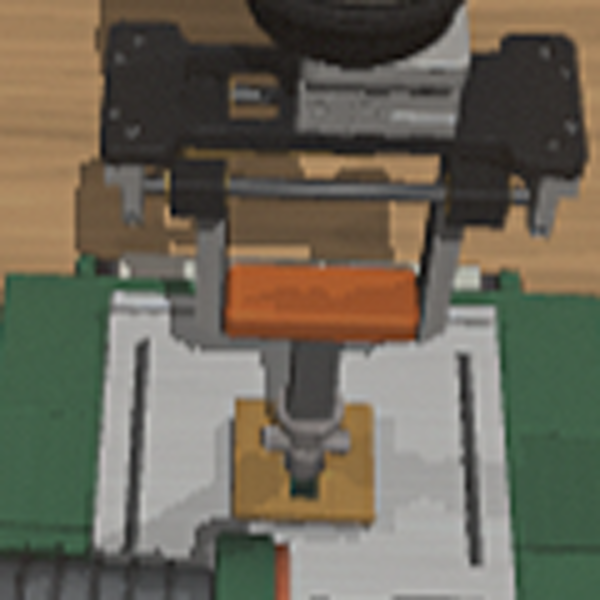

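Request:
play_rows(increments=[0,5,0,0,0,4,0,0,0,2,0,0,0,0,0,0], hand=79.7)

```text
time_s: 21.78
ee_pos: [0.6172, 0.051, 0.1872]
orientation: [-0.015, -2.216, 2.206]
wrist_force: [-0.4, 0.6, 3.0]
gripper_width: 0.848
```

```bash
python3 tip.py
python3 - <<'E'
from h import *
w=grab('wrist');cv2.imwrite('pics/w23.png',cv2.resize(w['img'][140:300,190:370],None,fx=4,fy=3.75,interpolation=cv2.INTER_CUBIC))
s=grab('scene');cv2.imwrite('pics/s23.png',cv2.resize(s['img'][140:260,250:370],None,fx=5,fy=5,interpolation=cv2.INTER_CUBIC))
E
```

```text
tcp [0.61723953 0.05095263 0.18722765] zyaw -90.9803297998156 tip [0.63378755 0.0509304  0.06476536] F [-0.40838615  0.57189487  2.97882593] 79.6858193049586
```

View pics/w23.png

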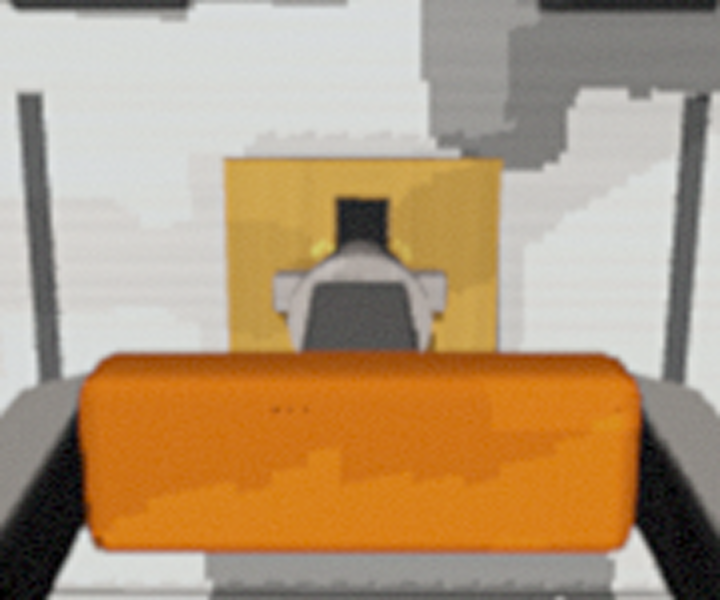

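View pics/s23.png

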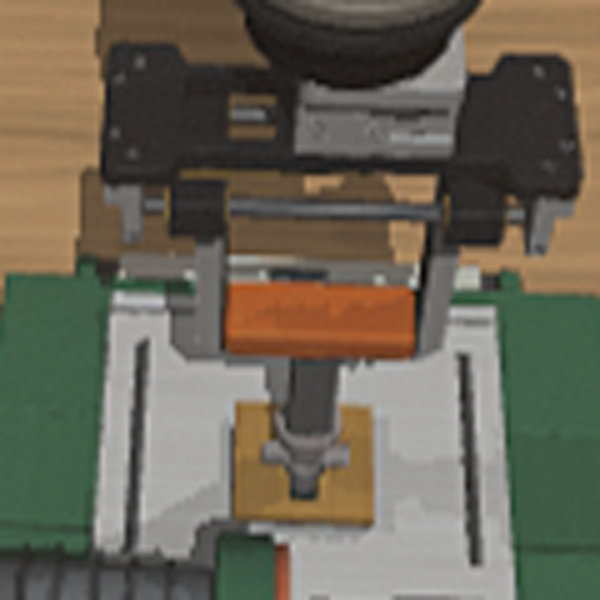

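Run:
```python
from fit import *
w=grab('wrist');s=grab('scene')
fit(w,s,[('s',90,15,140+312/5),('s',72,15,140+357/5),('s',90,-15,140+284/5),('s',-52.5,2,239.4),('s',-23,4.5,231.2),('w',90,-15,286.5),('w',90,15,236),('w',6,15,206.7)],.0505,[.625,.2,.05])
for p in([.6155,.0503,.0705],[.6155,.0503,.097],[.620,.0503,.100]):print(proj(s,p),proj(w,p))
```

```text
handle centre [0.6224 0.204 ] lean deg -3.3 res [ 5.5  1.4 -0.7 -1.5  1.   0.5 -0.  -0.3]
tip [0.6146 0.0505 0.0707] keys [0.6163 0.0505 0.1002] keybase [0.6161 0.0505 0.0967]
[309.39399171 237.49958158] [280.50632413 208.98007635]
[310.06739029 231.04161031] [280.43806779 216.24805221]
[310.17916601 231.90405293] [280.3462733  212.47415313]
```

The fit puts the tip at (0.6146, 0.0505, 0.0707) and the key base at 0.0967, with a lean of about -3°. It is properly seated, so I'll unload and let go.

Request:
play_rows(increments=[0,-1,0,0,0,-0.5,0,0])

```text
time_s: 22.22
ee_pos: [0.617, 0.051, 0.1887]
orientation: [-0.015, -2.216, 2.206]
wrist_force: [0.3, 0.3, -2.6]
gripper_width: 0.848
```

Request:
play_rows(increments=[0,0,0,0,0,0,0,0,0,0,0,0], hand=93)

```text
time_s: 22.6
ee_pos: [0.617, 0.051, 0.1886]
orientation: [-0.014, -2.216, 2.206]
wrist_force: [0.2, 0.4, -0.3]
gripper_width: 0.989
```

```bash
python3 tip.py
python3 - <<'E'
from h import *
w=grab('wrist','w24')
s=grab('scene');cv2.imwrite('pics/s24.png',cv2.resize(s['img'][140:260,250:370],None,fx=5,fy=5,interpolation=cv2.INTER_CUBIC))
E
```

```text
tcp [0.61701668 0.05098453 0.1885678 ] zyaw -90.9748227319619 tip [0.63353184 0.05094104 0.06610108] F [ 0.21945876  0.42731809 -0.27845165] 92.96041231871052
```

View pics/w24.png

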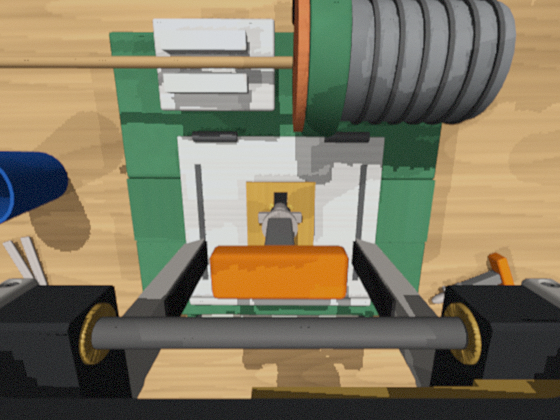

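View pics/s24.png

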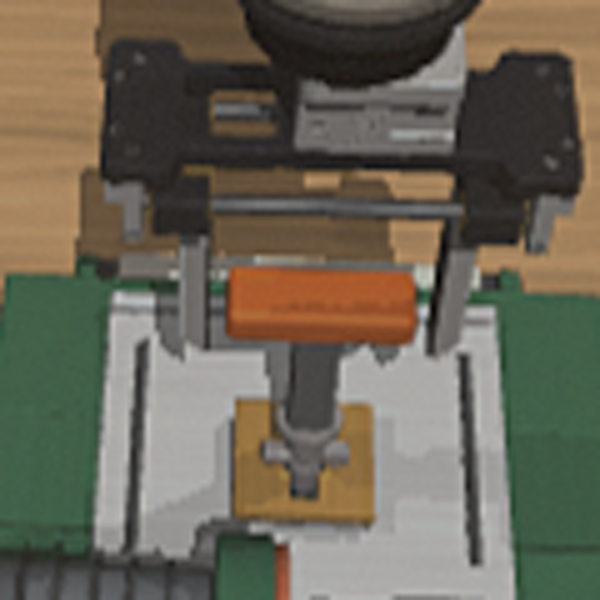

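Request:
play_rows(increments=[0,0,0,0,0,0,0,0,0,0,0,0])

```text
time_s: 23.08
ee_pos: [0.6171, 0.051, 0.1886]
orientation: [-0.014, -2.216, 2.206]
wrist_force: [0.3, -0.4, 0.6]
gripper_width: 0.99
```

Run:
```python
from fit import *
w=grab('wrist','w25');s=grab('scene');cv2.imwrite('pics/s25.png',cv2.resize(s['img'][140:260,250:370],None,fx=5,fy=5,interpolation=cv2.INTER_CUBIC))
fit(w,s,[('s',72,15,140+342/5),('s',90,-15,140+266/5),('s',-52.5,2,140+497/5),('s',-23,4.5,140+452/5),('w',90,-15,298),('w',90,15,248),('w',-52.5,0,203)],.0505,[.61,.2,.05])
```

```text
handle centre [0.6195 0.2124] lean deg 1.6 res [ 0.8 -0.6 -0.5  1.9  0.2 -0.1  0.1]
tip [0.6232 0.0505 0.0789] keys [0.6224 0.0505 0.1084] keybase [0.6225 0.0505 0.1049]
```

View pics/w25.png

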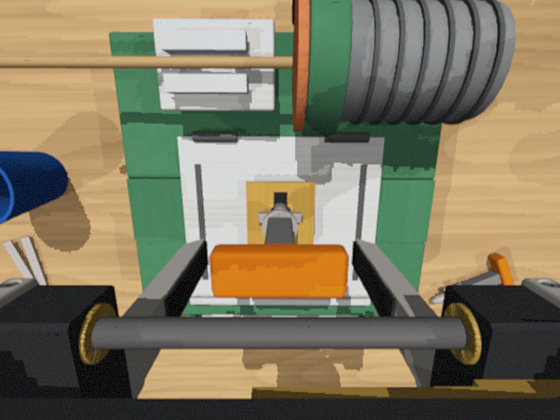

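The stud stands by itself, steady over 0.4 s. Now a fresh, firm grip.

Request:
play_rows(increments=[0,2,0.5,0,0,0,0,0])

```text
time_s: 23.42
ee_pos: [0.617, 0.0505, 0.1864]
orientation: [-0.014, -2.216, 2.206]
wrist_force: [-0.6, -0.1, 0.6]
gripper_width: 0.992
```

Request:
play_rows(increments=[0,0,0,0,0,0,0,0,0,0,0,0], hand=76)

```text
time_s: 23.8
ee_pos: [0.617, 0.0505, 0.1864]
orientation: [-0.014, -2.216, 2.206]
wrist_force: [0.5, -0.3, -0.4]
gripper_width: 0.846
```

```bash
python3 tip.py
python3 - <<'E'
from h import *
w=grab('wrist');cv2.imwrite('pics/w26.png',cv2.resize(w['img'][140:300,190:370],None,fx=4,fy=3.75,interpolation=cv2.INTER_CUBIC))
E
```

```text
tcp [0.61698153 0.05045305 0.18639487] zyaw -90.97587358249444 tip [0.63348918 0.05040876 0.06392713] F [ 0.52059521 -0.26721187 -0.44148979] 79.51731920307537
```

View pics/w26.png

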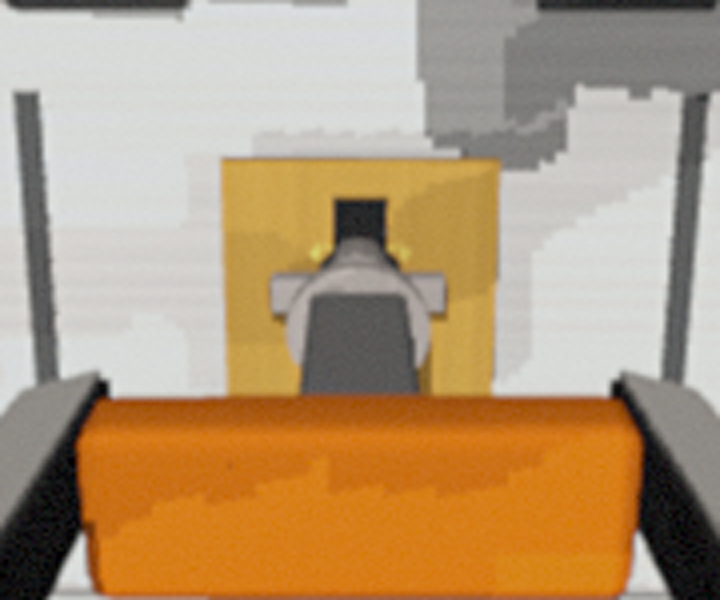

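Request:
play_rows(increments=[0,0,-0.3,-10,0,0,-0.3,-10,0,0,-0.3,-10,0,0,-0.3,-10,0,0,-0.3,-10,0,0,0,0])

```text
time_s: 24.6
ee_pos: [0.6146, 0.0507, 0.1864]
orientation: [-0.806, 1.704, -1.693]
wrist_force: [-1.4, -0.5, 1.0]
gripper_width: 0.847
```

```bash
python3 tip.py
python3 - <<'E'
from h import *
w=grab('wrist','w27'); print(state()['joints'])
E
```

```text
tcp [0.61457804 0.05066517 0.18639479] zyaw -39.55243970826455 tip [0.62466723 0.0639753  0.06395338] F [-1.40037448 -0.47443213  0.95564603] 79.57941555661446
[-0.65094135  0.40344522  0.61163282  1.78211926 -0.26778704  1.0469637
 -0.63291623]
```

View pics/w27.png

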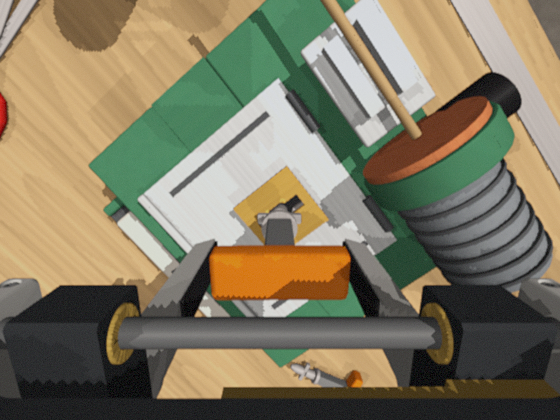

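Request:
play_rows(increments=[-0.3,0,-0.3,-10,-0.3,0,-0.3,-10,-0.3,0,0,-10,0,0,0,-8,0,0,0,0])

```text
time_s: 25.28
ee_pos: [0.614, 0.0515, 0.1858]
orientation: [-1.199, 1.242, -1.228]
wrist_force: [-0.2, 0.9, -2.6]
gripper_width: 0.845
```

```bash
python3 tip.py
python3 - <<'E'
from h import *
w=grab('wrist','w28'); print(state()['joints'])
E
```

```text
tcp [0.61398715 0.05147172 0.18576492] zyaw -1.9200129064779003 tip [0.61365139 0.06870504 0.06339764] F [-0.20206542  0.9480408  -2.58114439] 79.47030911084417
[-0.5444691   0.37997452  0.46369109  1.77621171 -0.19699663  1.04065095
 -0.04276059]
```

View pics/w28.png

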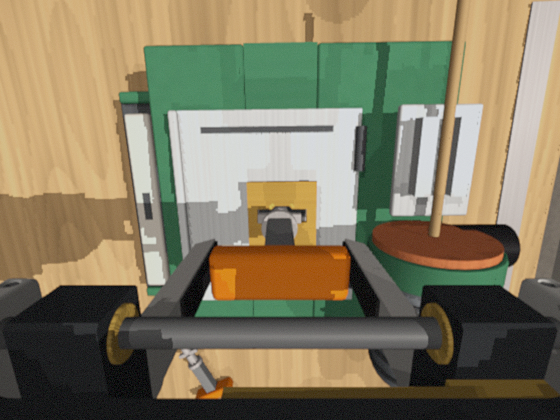

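Run:
```python
from h import *
c=grab('wrist')
for u,v in((368,243),(368,265)):
    for z in(.185,.15,.12,.1):print(u,v,z,onz(c,u,v,z).round(3))
import plate;plate.plate(c)
t=grab('top','t28')
```

```text
368 243 0.185 [0.671 0.056 0.185]
368 243 0.15 [0.681 0.042 0.15 ]
368 243 0.12 [0.69 0.03 0.12]
368 243 0.1 [0.695 0.022 0.1  ]
368 265 0.185 [0.671 0.04  0.185]
368 265 0.15 [0.682 0.024 0.15 ]
368 265 0.12 [0.69  0.009 0.12 ]
368 265 0.1 [ 0.696 -0.     0.1  ]
[ 247  181   69   65 2728] [0.6146 0.0524 0.097 ] [np.float64(0.0617), np.float64(0.0613), np.float64(0.0615), np.float64(0.0649)] [np.float64(86.3), np.float64(-2.0), np.float64(-90.3), np.float64(178.2)]
```

The wrist force shows the stud's weight hanging free, so the keys are lined up with the slot. I'll lower it.

Request:
play_rows(increments=[0,4,0,0,0,5,0,0,0,0,0,0])

```text
time_s: 25.8
ee_pos: [0.6137, 0.0519, 0.1757]
orientation: [-1.198, 1.246, -1.231]
wrist_force: [0.7, -1.0, -2.1]
gripper_width: 0.843
```

```bash
python3 tip.py
```

```text
tcp [0.61370444 0.05187541 0.17567282] zyaw -2.194901608187032 tip [0.61337531 0.06903034 0.05329451] F [ 0.69174532 -0.95553831 -2.07859053] 79.2699792634077
```

Request:
play_rows(increments=[0,5,0,0,0,5,0,0,0,4,0,0,0,0,0,0])

```text
time_s: 26.3
ee_pos: [0.6136, 0.0519, 0.1605]
orientation: [-1.197, 1.246, -1.232]
wrist_force: [-0.6, 0.3, -3.5]
gripper_width: 0.85
```

```bash
python3 tip.py
python3 - <<'E'
from h import *
w=grab('wrist','w29')
E
```

```text
tcp [0.6136178  0.05191011 0.16050127] zyaw -2.2304235577725233 tip [0.61330454 0.06905815 0.03812196] F [-0.61123557  0.33988079 -3.48094411] 79.9215269373109
```

View pics/w29.png

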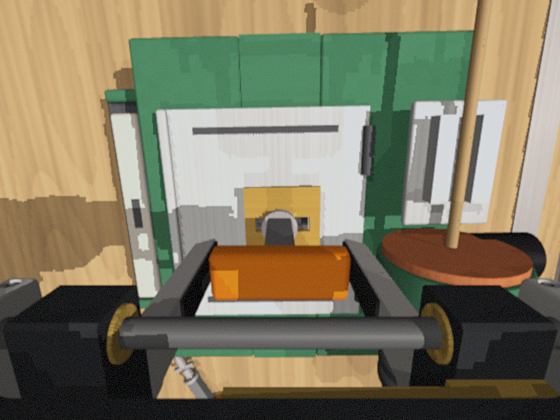

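Request:
play_rows(increments=[0,3,0,0,0,3,0,0,0,2,0,0,0,0,0,0])

```text
time_s: 26.85
ee_pos: [0.6139, 0.0523, 0.1543]
orientation: [-1.195, 1.246, -1.231]
wrist_force: [-3.9, 0.9, 9.3]
gripper_width: 0.848
```

```bash
python3 tip.py
```

```text
tcp [0.61388475 0.05225301 0.15432527] zyaw -2.231663246957226 tip [0.61370658 0.06959427 0.03197292] F [-3.87110348  0.88982725  9.28679076] 79.71955450835785
```

Request:
play_rows(increments=[0,2,-0.5,0,0,2,0,0,0,0,0,0])

```text
time_s: 27.22
ee_pos: [0.6139, 0.0526, 0.1533]
orientation: [-1.192, 1.246, -1.231]
wrist_force: [-6.1, -0.1, 10.6]
gripper_width: 0.848
```

```bash
python3 tip.py
```

```text
tcp [0.61392388 0.05259731 0.15329536] zyaw -2.2411585561445495 tip [0.61396673 0.07019238 0.03097913] F [-6.1425674  -0.13972556 10.60058435] 79.67314813960797
```

Request:
play_rows(increments=[0,4,-2,0,0,4,-1,0,0,3,0,0])

```text
time_s: 27.6
ee_pos: [0.6151, 0.0546, 0.1504]
orientation: [-1.181, 1.241, -1.23]
wrist_force: [-14.3, 0.4, 38.0]
gripper_width: 0.847
```

```bash
python3 tip.py
```

```text
tcp [0.61505531 0.05459171 0.15042226] zyaw -2.214343165063414 tip [0.61629691 0.07292111 0.02822021] F [-14.27430872   0.41782589  38.03879962] 79.66285735845328
```

Request:
play_rows(increments=[0,-0.5,0,0,0,0,0,3])

```text
time_s: 27.85
ee_pos: [0.6156, 0.0545, 0.1531]
orientation: [-1.152, 1.28, -1.269]
wrist_force: [0.5, 0.4, 8.4]
gripper_width: 0.848
```

```bash
python3 tip.py; python3 -c "
from rig import state;s=state();print(s['ft_torque'])"
```

```text
tcp [0.61557631 0.05448325 0.15306528] zyaw -5.272152336160054 tip [0.61795834 0.07289749 0.0308929 ] F [0.48457948 0.39798032 8.38196546] 79.70678571702253
[-0.08780568  0.2030522   0.0121799 ]
```

Request:
play_rows(increments=[0,4,0,0,0,3,0,4,0,1.5,0,8])

```text
time_s: 28.22
ee_pos: [0.6188, 0.055, 0.1505]
orientation: [-1.028, 1.432, -1.422]
wrist_force: [-0.2, 0.1, 10.6]
gripper_width: 0.851
```

```bash
python3 tip.py; python3 -c "
from rig import state;s=state();print(s['ft_torque'])"
```

```text
tcp [0.61884974 0.05503659 0.15046573] zyaw -17.587874460523388 tip [0.62574119 0.07313955 0.02841803] F [-0.24910561  0.08775248 10.57237819] 79.99643636633829
[-0.25040358  0.03659259 -0.01012792]
```

Run:
```python
from h import *
np.set_printoptions(precision=3,suppress=True)
w=grab('wrist','w30');s=grab('scene');cv2.imwrite('pics/s30.png',cv2.resize(s['img'][140:260,250:370],None,fx=5,fy=5,interpolation=cv2.INTER_CUBIC))
print(Ro.from_rotvec(state()['orientation']).as_matrix())
```

```text
[[-0.303  0.012  0.953]
 [-0.953  0.016 -0.303]
 [-0.019 -1.     0.007]]
```

View pics/w30.png

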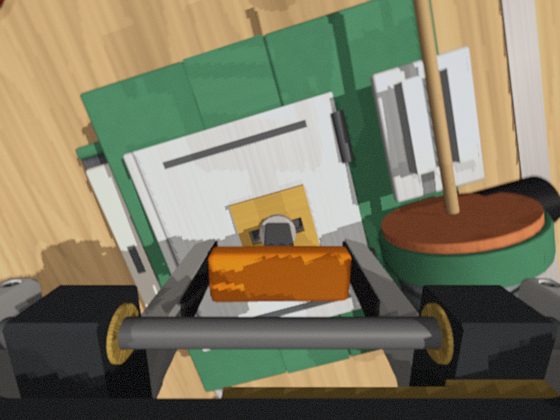

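View pics/s30.png

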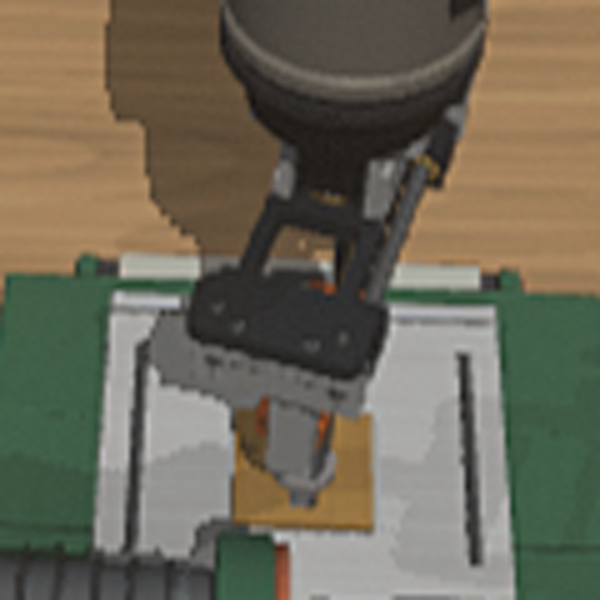

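Request:
play_rows(increments=[0.7,1.5,-0.3,9,0.7,1.5,-0.3,9,0.7,1.5,-0.2,9])

```text
time_s: 28.7
ee_pos: [0.6223, 0.0537, 0.1505]
orientation: [-0.693, 1.763, -1.748]
wrist_force: [1.3, -1.2, 12.2]
gripper_width: 0.85
```

```bash
python3 tip.py; python3 -c "
from rig import state;s=state();print(s['ft_torque'])"
```

```text
tcp [0.62228202 0.05365759 0.15054385] zyaw -45.39847865502728 tip [0.63743263 0.06762973 0.02869933] F [ 1.29262974 -1.24043771 12.16353985] 79.89397608672641
[-0.50728193 -0.35507277  0.03875136]
```

Request:
play_rows(increments=[1.5,1.5,-0.5,9,1.5,1.5,-0.5,9,1.5,1.5,-0.5,9])

```text
time_s: 29.08
ee_pos: [0.6233, 0.0508, 0.1506]
orientation: [-0.261, 2.063, -2.035]
wrist_force: [-0.2, -2.8, 12.1]
gripper_width: 0.846
```

```bash
python3 tip.py; python3 -c "
from rig import state;s=state();print(s['ft_torque'])"
```

```text
tcp [0.62332956 0.05084967 0.15064848] zyaw -73.32587955169778 tip [0.64401708 0.05769673 0.02900969] F [-0.19880452 -2.76888671 12.13121356] 79.53003921092868
[-1.17078584  0.10905587  0.07171981]
```

Request:
play_rows(increments=[1.5,1.5,0,9,1.5,1.5,0,9,0.5,1,0,2])

```text
time_s: 29.45
ee_pos: [0.6239, 0.0486, 0.1505]
orientation: [-0.128, -2.227, 2.183]
wrist_force: [-0.9, -1.4, 9.0]
gripper_width: 0.849
```

```bash
python3 tip.py; python3 -c "
from rig import state;s=state();print(s['ft_torque'])
from h import *
w=grab('wrist','w31')"
```

```text
tcp [0.62387926 0.04857674 0.15049516] zyaw -94.1220798831926 tip [0.64618664 0.0492529  0.02895186] F [-0.93021357 -1.40718539  9.0078325 ] 79.80523210711972
[-0.29479596  0.6102935   0.28168507]
```

View pics/w31.png

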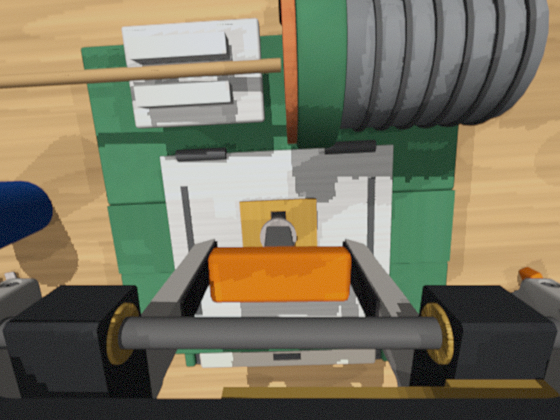

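Request:
play_rows(increments=[0,-1,0,-2,0,-1.5,0,0])

```text
time_s: 29.75
ee_pos: [0.6242, 0.0485, 0.154]
orientation: [0.091, 2.238, -2.195]
wrist_force: [-3.4, 0.3, 5.0]
gripper_width: 0.847
```

Request:
play_rows(increments=[0,0,0,0,0,0,0,0,0,0,0,0], hand=93)

```text
time_s: 30.12
ee_pos: [0.6244, 0.0487, 0.1541]
orientation: [0.091, 2.238, -2.194]
wrist_force: [0.8, -0.2, 0.8]
gripper_width: 0.988
```

```bash
python3 tip.py
python3 - <<'E'
from h import *
w=grab('wrist','w32');s=grab('scene');cv2.imwrite('pics/s32.png',cv2.resize(s['img'][140:260,250:370],None,fx=5,fy=5,interpolation=cv2.INTER_CUBIC))
E
```

```text
tcp [0.62442838 0.04869203 0.15409054] zyaw -92.08444688879067 tip [0.64697866 0.05005997 0.0325979 ] F [ 0.76372201 -0.2251902   0.78136138] 92.89657939638276
```

View pics/w32.png

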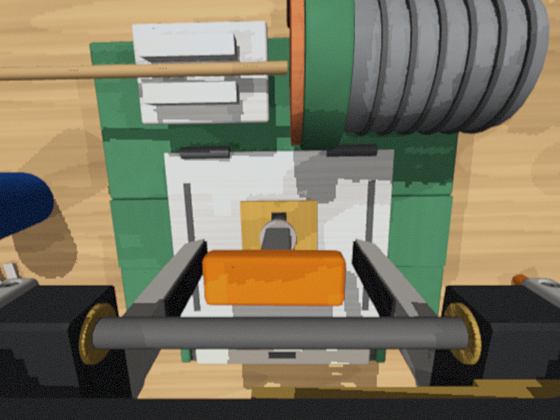

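View pics/s32.png

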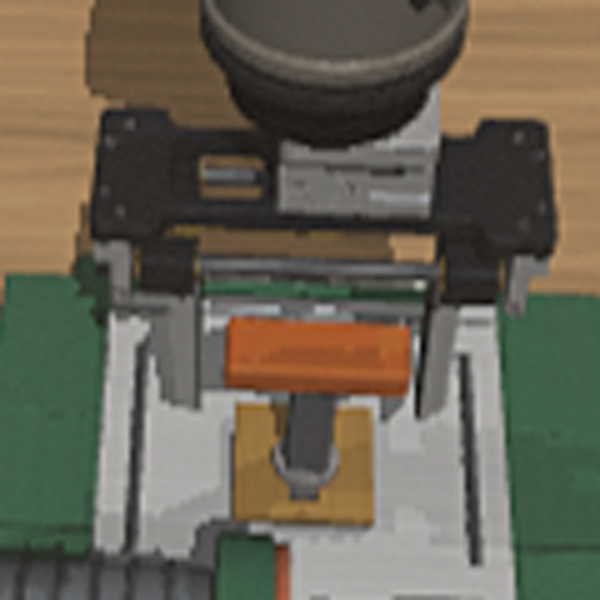

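The stud stays locked with the handle along the sander's y. I'll retreat upward and check it.

Request:
play_rows(increments=[0,-5,-1,0,0,-20,0,0,0,-30,0,0,0,-30,0,0,0,-20,0,0,0,0,0,0])

```text
time_s: 30.98
ee_pos: [0.62, 0.0466, 0.2679]
orientation: [0.096, 2.238, -2.193]
wrist_force: [0.0, -0.2, -0.1]
gripper_width: 0.99
```

```bash
python3 tip.py
python3 - <<'E'
from h import *
w=grab('wrist','w33');s=grab('scene','s33f');cv2.imwrite('pics/s33.png',cv2.resize(s['img'][170:290,230:390],None,fx=5,fy=5,interpolation=cv2.INTER_CUBIC))
print(state()['joints'])
E
```

```text
tcp [0.619971   0.04655172 0.26787665] zyaw -92.17577994852209 tip [0.64285453 0.04791467 0.14644627] F [ 0.01493691 -0.24982216 -0.1485583 ] 93.06771688681101
[-0.87852855  0.364489    0.92406541  1.73827004 -0.33735358  1.15120918
 -1.46870831]
```

View pics/w33.png

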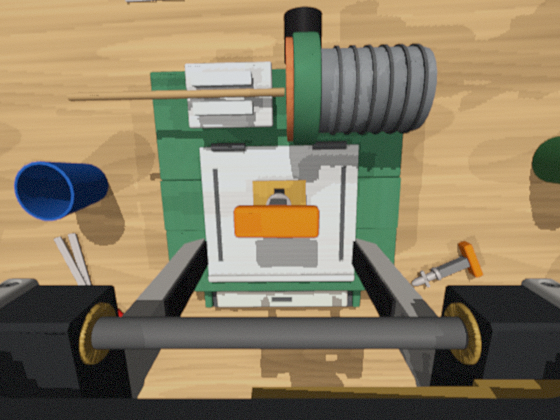

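View pics/s33.png

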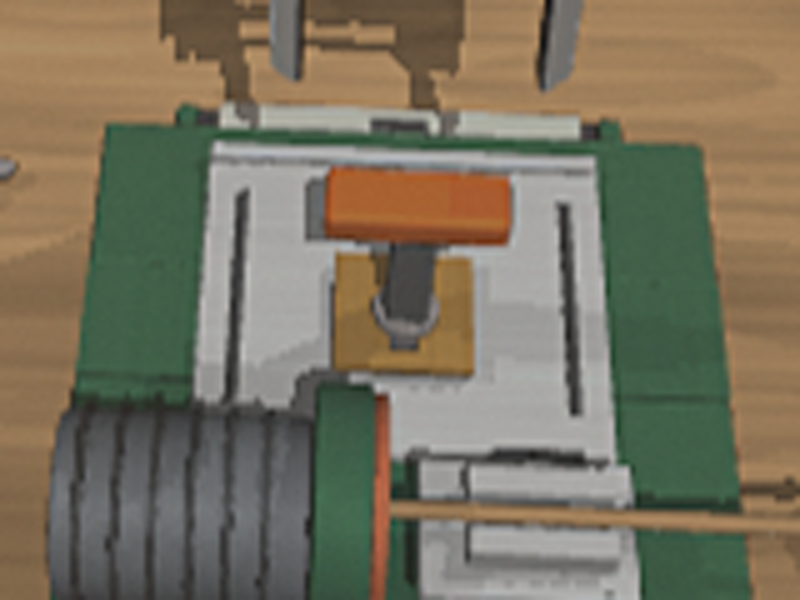

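Run:
```python
from h import *
np.set_printoptions(precision=4,suppress=True)
w=grab('wrist');s=grab('scene')
def tri(a,b):
    o1,d1=ray(w,*a);o2,d2=ray(s,*b)
    A=np.stack([d1,-d2],1);q=np.linalg.lstsq(A,o2-o1,rcond=None)[0]
    p,r=o1+d1*q[0],o2+d2*q[1];print((p+r)/2,'gap',np.linalg.norm(p-r))
hsv=cv2.cvtColor(w['img'],cv2.COLOR_BGR2HSV);m=cv2.inRange(hsv,(5,190,100),(16,255,255));m[190+60:]=0;m[:190]=0;m[:,330:]=0;m[:,225:][:,110:]=0
pts=np.argwhere(m)[:,::-1].astype(np.float32);b=cv2.boxPoints(cv2.minAreaRect(pts));ww=np.array([onz(w,*p,.185) for p in b]);print(b.mean(0),ww.mean(0),[np.linalg.norm(ww[j]-ww[j-1]).round(3) for j in range(4)],[np.degrees(np.arctan2(*(ww[j]-ww[j-1])[1::-1])).round(1) for j in range(4)])
# top face/+x face edge in scene (v), and top of image: edges
tri((277,207),(230+418/5,170+208/5))
for v in(170+168/5,170+208/5,170+244/5): print(v,onz(s,313.6,v,.185))
b2=onz(w,282,299,.054);print('bar dash',b2, onz(w,281,299,.054))
```

```text
[276. 220.] [0.6206 0.0513 0.185 ] [np.float64(0.03), np.float64(0.075), np.float64(0.03), np.float64(0.077)] [np.float64(-4.1), np.float64(-92.0), np.float64(179.4), np.float64(88.2)]
[0.6351 0.0504 0.1961] gap 0.0020156940444357183
203.6 [0.6048 0.0528 0.185 ]
211.6 [0.6266 0.0523 0.185 ]
218.8 [0.6457 0.0519 0.185 ]
bar dash [0.4702 0.053  0.054 ] [0.4702 0.0545 0.054 ]
```

The handle's top centre is at about (0.618, 0.051) and the stud is upright with its yaw within a few degrees. Next the restart bar, with the dash at (0.470, 0.0537).

Request:
play_rows(increments=[15,0,0,0,25,0,-1,0,30,10,-1,0,30,20,-2,0,25,30,-1,0,18,30,-1,0,7,20,-1,0,0,10,0,0], hand=0)

```text
time_s: 32.17
ee_pos: [0.4614, 0.0612, 0.1307]
orientation: [-0.082, -2.241, 2.2]
wrist_force: [0.7, -0.0, 0.9]
gripper_width: 0.174
```

Request:
play_rows(increments=[0,0,0,0])

```text
time_s: 32.3
ee_pos: [0.4611, 0.061, 0.1304]
orientation: [-0.081, -2.24, 2.201]
wrist_force: [0.5, -1.0, -0.5]
gripper_width: 0.07
```

Run:
```python
from h import *
plan([.470,.0538,.065],-91,4);w=grab('wrist','w34');s=grab('scene','s34')
```

```text
yaw now -92.1 turn ccw 1.1 pos [0.4611 0.061  0.1304]
[[np.float64(-2.3), np.float64(16.3), np.float64(1.7), np.float64(-0.27)], [np.float64(-2.3), np.float64(16.3), np.float64(1.7), np.float64(-0.27)], [np.float64(-2.3), np.float64(16.3), np.float64(1.7), np.float64(-0.27)], [np.float64(-2.3), np.float64(16.3), np.float64(1.7), np.float64(-0.27)]]
```

View pics/w34.png

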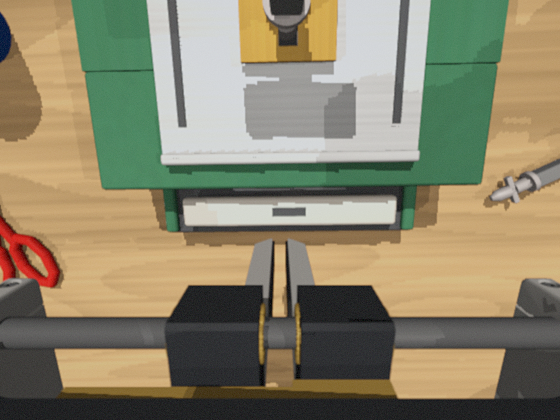

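View pics/s34.png

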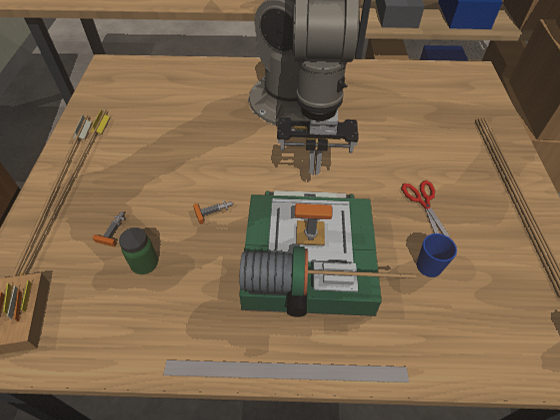

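Run:
```python
from h import *
w=grab('wrist');print(onz(w,289,212,.054),onz(w,183,211,.054),onz(w,396,211,.054),onz(w,289,196,.054),onz(w,289,225,.054))
```

```text
[0.47054344 0.05344137 0.054     ] [0.4745906  0.14789203 0.054     ] [ 0.46833063 -0.04057753  0.054     ] [0.4849222  0.05300068 0.054     ] [0.45859631 0.05380753 0.054     ]
```

Request:
play_rows(increments=[-3,15,2,-0.5,-3,20,2,-0.5,-3,18,2,0,-1,10,1,0,0,0,0,0])

```text
time_s: 33.08
ee_pos: [0.4781, 0.0557, 0.0698]
orientation: [0.068, 2.232, -2.186]
wrist_force: [-0.3, -0.7, -0.1]
gripper_width: 0.003
```

```bash
python3 tip.py
```

```text
tcp [0.47806062 0.05572012 0.06980906] zyaw -91.04844686798805 tip [ 0.50033005  0.05759767 -0.05172858] F [-0.28717489 -0.73240367 -0.07087146] 0.23678337593042958
```

Request:
play_rows(increments=[4,5,1,0,4,5,1,0,0,4,0,0,0,3,0,0])

```text
time_s: 33.58
ee_pos: [0.4708, 0.0548, 0.0529]
orientation: [0.07, 2.232, -2.183]
wrist_force: [-1.2, -0.9, 3.6]
gripper_width: 0.006
```

```bash
python3 tip.py
```

```text
tcp [0.47079778 0.05478161 0.05288539] zyaw -91.01253802682224 tip [ 0.49330695  0.05686045 -0.06860479] F [-1.20480566 -0.86979114  3.59279568] 0.5768777247446782
```

Contact is made. I'll press to about z 0.047.

Request:
play_rows(increments=[0,4,0.5,0,0,3,0,0,0,2,0,0,0,0.5,0,0])

```text
time_s: 34.08
ee_pos: [0.4712, 0.0548, 0.0453]
orientation: [0.069, 2.239, -2.179]
wrist_force: [-19.0, -2.2, 54.7]
gripper_width: 0.003
```

```bash
python3 tip.py
python3 - <<'E'
from h import *
w=grab('wrist','w35');s=grab('scene');cv2.imwrite('pics/s35.png',cv2.resize(s['img'][150:230,240:390],None,fx=5,fy=5,interpolation=cv2.INTER_CUBIC))
E
```

```text
tcp [0.47124707 0.05478695 0.04531527] zyaw -91.0790766680345 tip [ 0.49351817  0.05744528 -0.07620749] F [-19.04689111  -2.23786459  54.71745218] 0.32059898088855154
```

View pics/w35.png

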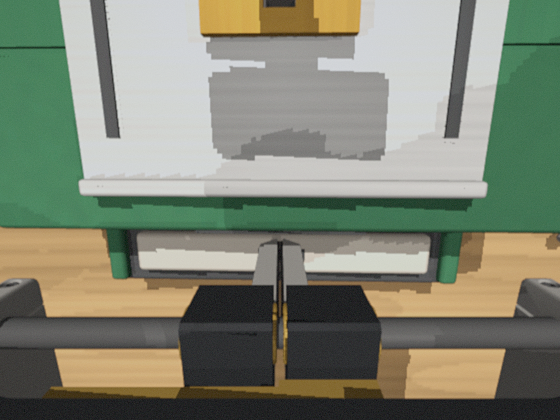

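Request:
play_rows(increments=[0,-0.5,0,0,0,-3,0,0,0,-10,0,0,0,-20,0,0,0,-25,0,0,0,-30,0,0,0,-20,0,0,0,0,0,0])

```text
time_s: 35.17
ee_pos: [0.4666, 0.0504, 0.1583]
orientation: [0.071, 2.241, -2.18]
wrist_force: [0.7, 0.2, -1.0]
gripper_width: 0.001
```

```bash
python3 tip.py
python3 - <<'E'
from h import *
w=grab('wrist','w36');s=grab('scene');cv2.imwrite('pics/s36.png',cv2.resize(s['img'][170:290,230:390],None,fx=5,fy=5,interpolation=cv2.INTER_CUBIC))
E
```

```text
tcp [0.46663939 0.0503626  0.15830944] zyaw -91.21989316582575 tip [0.48887308 0.05298928 0.03677914] F [ 0.6825033   0.23984893 -1.01284899] 0.11380426804870879
```

View pics/w36.png

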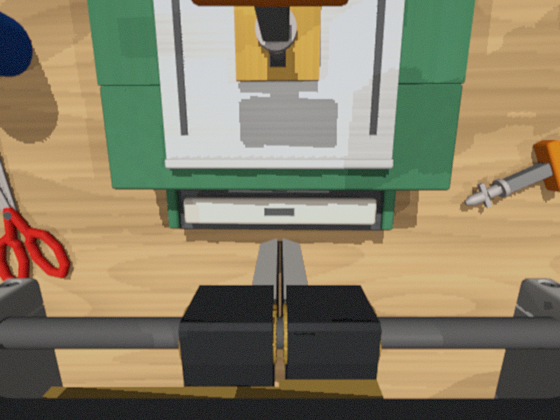

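View pics/s36.png

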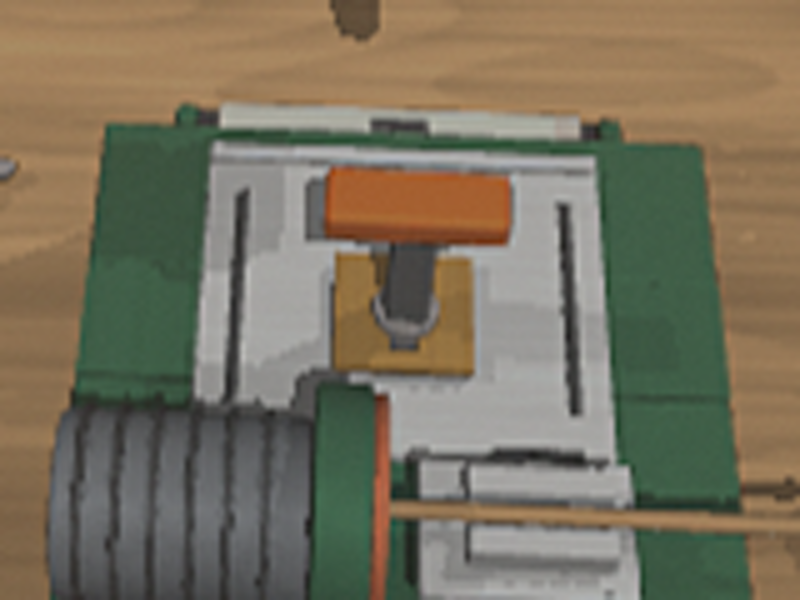

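```bash
python3 -c "
from rig import close_job;print(close_job())"
```

```text
the job is handed in; nothing more can be done
None
```

I locked the stud in the service cover, pressed the restart bar once, let it come back up, and handed the job in at about 35 s of the 69 s. The hand-in gives no verdict, so what follows rests on my own checks.

**What I did**
- **First placing:** I picked the stud up by the ends of its T-handle and let it swing nose-down. When I let go in the keyhole, it tipped over towards the robot.
- **Second placing:** I regripped it with the handle centred in the pads and set it again. This time it stood by itself for at least 0.4 s with the fingers open.
- **Locking:** With a fresh grip I turned it 90° to line the keys up with the slot and lowered it through. I pushed it to the bottom and turned it about 90° clockwise until the torque rose at the stop, then let go.
- **Restart:** I pressed the bar at its middle to a TCP height of 0.045 m, against a top face of 0.054 m when up.

**Last checks**
- **Stud:** The collar sits on the brass plate with no keys visible above it. The handle lies along the sander's y and looks upright within about 3°.
- **Cover, bar and arm:** In the last pictures the cover is shut and the bar is up again. The arm is clear, with only about 1 N of sensor noise.
- **Cup, jar and scissors:** I never went near them, and they look unmoved.

**Doubtful points**
- **Bar force:** The wrist force reached about 55 N at the bar's stop, more than intended. It was at the fingertips and below the 120 N wrist limit.
- **Bar ends:** I did not measure the two ends of the bar separately while it was down.
- **Lean estimates:** The camera estimates of the stud's position and lean disagreed by a few millimetres and degrees.

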